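# Unlock the shelf edge and take down the label holders

## Task

Put the adjustable wrench on the brass nut of the shelf board, roll its worm until the jaws just fit the nut, and turn the nut counter-clockwise with it to its stop so that the blue lock rail draws back. Then slide every label holder up to the wide end of its keyholes, take it off its studs and stand it upright on the floor of the blue caddy, in any compartment, and lay the wrench back flat near the middle of its rubber mat. Do not knock over or push aside the other things standing about.

Things in the scene. Friction and masses are not known exactly. Their poses are not given: they have to be found in the camera images.
- shelf_board: fixed wooden shelf board on feet, 170 (x) by 340 mm (y), top 80 mm above the table. Origin: middle of its footprint at table height; z up, x towards its far edge, y left. Left of the nut and towards the robot its top is bare
- studs (a point): middle of the board's far upright face (board x = 85 mm), 58 mm above the table; frame parallel to the board. Studs stick out along +x here in three pairs, pair centres at y = -105, 0, +105, each stud 28 mm either side of that: shank 6 mm thick, 7.5 mm long, then a round brass head 13 mm across, 3 thick. One label holder hangs on a pair
- rail (a joint): how far (m) the blue lock rail along the board's far edge is drawn back towards the robot: 12 mm per rad of the nut. Rail 320 mm long, 30 wide, top 8.5 mm above the board; at 0 it juts 7 mm past the edge over the holders' back plates, which then rise only 5 mm; from 0.009 it is clear of them. Only the nut moves it
- nut (a joint): angle (rad) of the brass hexagon nut on the board, vertical axis; near 0 = locked, grows counter-clockwise seen from above, stop at 1.10 = unlocked. Turning takes about 0.3 N m; it stays where it is left. Starts at 0 to 0.12
- nut_top (a point): centre of the nut's top face, 17 mm above the board; a 2.5 mm stud end stands on it. Nut 24 mm across flats, 27.7 across corners. The frame turns with the nut: x is square to a pair of flats, so the wrench's length may lie along y (at nut angle 0 the board's y), or that turned by any multiple of 60 degrees
- wrench: steel adjustable wrench, 0.5 kg, lying flat. Origin: on the underside where the centre of a snugly held 24 mm nut lies; x to the open mouth, z up. Head x -61 to -15, y -26 to 24, 14 mm thick; mouth floor x = -15; jaws reach x = 12; fixed jaw face y = -12, movable jaw (14 mm wide) on the +y side. Handle x -61 to -256, 22 mm wide, 12.5 thick
- jaw (a joint): place (m) of the wrench's movable jaw: mouth width = 32.5 mm + this value, so a 24 mm nut is just fitted at -0.0085; reaches from -0.0125 to +0.004, starts near 0; it stays where it is put
- wrench_grip (a point): point on the handle near the wrench's centre of mass, at wrench x = -95 mm, 6.5 mm above its underside; frame parallel to the wrench
- worm_top (a point): top of the wrench's brass worm (roller 19 mm thick, 16 long, axis along wrench y, 5 mm proud of the head), at wrench x -34, y 8, z 19.7 mm; frame parallel to the wrench. Pressed from above (5 to 10 N) and dragged along the wrench it rolls (drag 3 to 4 N): towards the mouth closes the jaw, back opens it, 0.13 mm of jaw per mm dragged; it stalls when the jaw meets the nut
- mat: black rubber mat, 300 (x) by 130 (y) by 3 mm, fixed, the wrench's place. Origin: centre of its underside; z up
- caddy: blue open box, loose, 0.8 kg, 145 (x) by 120 (y) by 60 mm high, walls and floor 5 mm; two dividers make three compartments, each 41.7 mm (x) by 110 mm (y), centred at x = -46.7, 0, +46.7 mm. Origin: centre of its underside; z up
- holder1: label holder, green tab, 90 g (None if absent): back plate 92 (y) x 55 (z) x 5 mm (x). Origin: middle of its back's lower edge; z up, x away from the board. Keyholes at y = -28, 28: 20 mm square opening z 8 to 28, then 8 mm slot up to z 41. Hung: studs at the slots' tops. Raised 20 mm (+-3) the heads face the openings; it comes off along x (12 mm clears)
- tab1 (a point): grip point of that green tab, at holder x 13, y 0, z 80 mm; the tab is 24 mm wide (y), 10 thick (x 8 to 18), z 39 to 92 mm; frame parallel to the holder
- holder2: label holder, red tab, 90 g (None if absent): back plate 92 (y) x 55 (z) x 5 mm (x). Origin: middle of its back's lower edge; z up, x away from the board. Keyholes at y = -28, 28: 20 mm square opening z 8 to 28, then 8 mm slot up to z 41. Hung: studs at the slots' tops. Raised 20 mm (+-3) the heads face the openings; it comes off along x (12 mm clears)
- tab2 (a point): grip point of that red tab, at holder x 13, y 0, z 80 mm; the tab is 24 mm wide (y), 10 thick (x 8 to 18), z 39 to 92 mm; frame parallel to the holder
- holder3: label holder, yellow tab, 90 g (None if absent): back plate 92 (y) x 55 (z) x 5 mm (x). Origin: middle of its back's lower edge; z up, x away from the board. Keyholes at y = -28, 28: 20 mm square opening z 8 to 28, then 8 mm slot up to z 41. Hung: studs at the slots' tops. Raised 20 mm (+-3) the heads face the openings; it comes off along x (12 mm clears)
- tab3 (a point): grip point of that yellow tab, at holder x 13, y 0, z 80 mm; the tab is 24 mm wide (y), 10 thick (x 8 to 18), z 39 to 92 mm; frame parallel to the holder
- screw_tin: small open aluminium cup (40 mm wide, 28 tall) standing on the shelf board near its right end; not part of the job. Origin: centre of its underside
- mug: blue ceramic mug, 76 mm wide, 90 tall; not part of the job. Origin: centre of its underside
- jar: glass jar with red cap, 60 mm wide, 90 tall; not part of the job. Origin: centre of its underside
- screwdriver: screwdriver lying in front of the robot; not part of the job. Origin: on the handle's axis
- tape: yellow tape measure, 65 x 35 x 60 mm; not part of the job. Origin: centre of its underside
Mind the look-alikes: they are no part of the job. Leave any purple or turquoise look-alike of the holder3 alone.

How it is judged:
On the way, in this order (a step that is already met when the one before it is completed fails the run):
1. the wrench is on the nut with its jaws rolled shut to a just fit (mouth at most 1.5 mm wider than the nut) (x of nut_top in the frame of wrench between -0.005 and 0.01 m and y of nut_top in the frame of wrench between -0.004 and 0.004 m and z of nut_top in the frame of wrench between 0.008 and 0.024 m and value of joint jaw below -0.007 m), for 0.2 s.
2. the nut is turned counter-clockwise to its stop (within 0.1 rad) by the wrench sitting on it (x of nut_top in the frame of wrench between -0.005 and 0.01 m and y of nut_top in the frame of wrench between -0.004 and 0.004 m and z of nut_top in the frame of wrench between 0.008 and 0.024 m and value of joint nut above 1 rad), for 0.1 s.
At the end, for the whole second after the job is handed in: Nut beyond 0.9 rad; wrench flat on the mat, its grip point 30 mm or more from the short ends and 10 mm from the long sides; every holder present stands in the caddy, foot within 15 mm of its floor and 30 mm of its middle line, tilted less than 0.6 rad; all at rest (value of joint nut above 0.9 rad and x of wrench_grip in the frame of mat between -0.12 and 0.12 m and y of wrench_grip in the frame of mat between -0.055 and 0.055 m and height (world z) of wrench_grip below 0.025 m and angle between wrench's own z axis and vertical below 0.15 rad and linear speed of each of wrench, holder1, holder2, holder3 below 0.02 m/s and x of holder1 in the frame of caddy between -0.072 and 0.072 m and y of holder1 in the frame of caddy between -0.03 and 0.03 m and z of each of holder1, holder2, holder3 in the frame of caddy below 0.02 m and angle between each of holder1, holder2, holder3's own z axis and vertical below 0.6 rad and x of holder2 in the frame of caddy between -0.072 and 0.072 m and y of holder2 in the frame of caddy between -0.03 and 0.03 m and x of holder3 in the frame of caddy between -0.072 and 0.072 m and y of holder3 in the frame of caddy between -0.03 and 0.03 m); the robot touches nothing.
It fails at once if a bystander is pushed more than 4 cm (distance of any of screw_tin, mug, jar, screwdriver, tape from where it was at the start of the episode above 0.04 m).
It fails at once if a standing bystander is tipped over (angle between any of screw_tin, mug, jar, tape's own z axis and vertical above 0.7 rad).
Of holder1, holder2, holder3 only 2 to 3 are there at a start; the rules pass over those that are not, and their reading is None.
At some moment in a run one of caddy, wrench may be knocked a few centimetres aside while the robot is not near it.
Once in a run the grip may slacken for a moment while it holds something.
It also fails if it takes over 210 s, if anything falls off the work surface, if the arm or the gripper's body presses on something with over 40 N, if the wrist force passes 120 N, or if a joint passes its speed limit or range.

## Robot

A 6-joint arm with a two-finger parallel gripper is mounted at the origin on the work surface. World frame = base frame: x ahead of the robot, y to its left, z up, the work surface at z = 0. Lengths are in m, angles in rad, forces in N, time in s.
With the tool pointing down it reaches from about 0.35 to 0.975 m from the base axis. Payload 17.4 kg.
Tool frame: the origin (TCP) lies on the mounting face of the last link; the fingertips stand 173 mm ahead of it and the grasp point (between the pads) lies 155 mm ahead of it; z points along the fingers, y is the line along which they close (so a half turn about z gives the same grasp; the last joint's range is limited). The gripper opens to 85 mm and grips with 20 to 120 N. Pads are 22 mm wide; open, the fingers measure 114 mm over their backs; the gripper's body (76 mm by 85 mm) begins 54 mm behind the grasp point. The pads swing forward as they close: fully open they stand 13 mm farther back than shut.
Start: joints at [1.213, 0.116, 1.442, -0, 1.584, -0.038], TCP at [0.212, 0.641, 0.405] pointing down, gripper open.
Joint ranges: [-2.83, 2.83], [-0.83, 2.19], [0.07, 2.5], [-1.14, 4.28], [0.01, 3], [-2.97, 2.97]. Speed limits (rad/s): [1.89, 1.89, 2.22, 3.14, 3.14, 3.14].

## Interface

Orientations are given as a unit quaternion [w, x, y, z].
In Python, from bench import monitor, imaging, manip gives the robot as it stands. The module is installed in compiled form; this text tells all that it offers.
- The arm moves only by the tool apply_moves, never from a script. Its argument "steps" is a list of rows, each an object of numbers: "rx", "ry", "rz": the turn, a rotation vector about the tool's x, y, z in degrees; "dx", "dy", "dz": the shift along the tool's x, y, z in m; "claw": the closure, from -1 (fully open) to 1 (shut), so that 0 is half open. A call has 1 to 8 rows; each row shifts and turns the commanded pose from where the row before left it, along the tool's axes as they then stand; what a row does not reach is not made up. A row lasts 1/12 s, in which the tool goes at most 41.7 mm and 7.16 degrees, less where a joint would pass 70% of its speed; a pose out of reach is approached as far as the arm can. A call is refused whole if a number of a shift passes 0.0417 or a number of a turn 7.16, either way. A call with a gripper value outside its range is refused whole. The fingers move at their own pace and stop on an object; the grip force is fixed at half the most. Time passes only in rows, so rows that do not move let the fingers close. It gives the time, the measured TCP pose, the force, the opening and the grip force at its end, in the units of the state.
- monitor.observe(): the state, without advancing time (a new reading comes with each control period).
- imaging.snapshot(name): name is "scene" or "top" or "wrist"; returns a dict with "pixels" (480x640x3 uint8, red, green, blue), "K" (3x3 intrinsics, pixels), "extrinsics" (4x4, takes a point from camera to world coordinates). Camera axes: x right, y down, z forward; pixel columns grow to the right and rows downward; lengths in m; the calibration is good to about 2 mm. A picture is of the moment at which its call begins. There is no depth.
- manip.hand_in(): hands the job in; it is judged then, once.
The state is a dict: "clock": time; "q": joint angles; "qvel": joint speeds; "joint_torque": joint torques, N m; "ee_pos": TCP position; "tcp_rot": TCP orientation; "contact_force": force on the tool from outside, world axes, zero at the start; "torque": the same for the moment, N m; "grip_width": finger opening in m; "grasp_force": force on a finger pad.
Only numpy, scipy, OpenCV 4.12 (cv2) and the standard library are available. Lean on these libraries where they do the work, as an engineer would, in place of code of your own. Each camera call takes 0.05 s, during which the arm holds its last target. There are 200 camera calls.

## Working session

There is one attempt and no reset: what is moved stays moved. The work goes in short steps, Python scripts to look and compute and a tool call to move; the robot and the scene stay as the last step left them, time stands still between calls to the robot, and variables do not carry over. Pictures are saved under pics/ and viewed, at most 14 in all, crops included, and the job is handed in when it is done.

Besides the shell and the picture viewer there is one more tool, called after "Emit:" as a command line: name --argument value ..., lists and objects as JSON in quotes. apply_moves: Moves the arm, as the interface text tells. Its arguments: {"type":"object","properties":{"steps":{"type":"array"}},"required":["steps"]}

```bash
mkdir -p pics
cat > h.py <<'E'
import numpy as np, cv2
from bench import monitor, imaging, manip
from scipy.spatial.transform import Rotation as R
def snap(n,f):
    s=imaging.snapshot(n); cv2.imwrite(f'pics/{f}.png',s['pixels'][:,:,::-1]); np.savez(f'{f}.npz',K=s['K'],E=s['extrinsics'],p=s['pixels']); return s
def ray(f,u,v,z):
    d=np.load(f'{f}.npz'); K,E=d['K'],d['E']
    r=E[:3,:3]@np.linalg.solve(K,[u,v,1]); o=E[:3,3]
    return o+r*(z-o[2])/r[2]
def proj(f,p):
    d=np.load(f'{f}.npz'); K,E=d['K'],d['E']
    c=E[:3,:3].T@(np.array(p)-E[:3,3]); q=K@c; return q[:2]/q[2]
def st():
    s=monitor.observe(); q=s['tcp_rot']; r=R.from_quat([q[1],q[2],q[3],q[0]])
    return s,r
E
python3 - <<'E'
from h import *
for n in ['scene','top']:
    s=snap(n,n+'0'); print(s['K'],s['extrinsics'])
s,r=st(); print(s); print(r.as_matrix())
E
```

```text
[[581.88809396   0.         319.54805515]
 [  0.         581.88809396 238.41871245]
 [  0.           0.           1.        ]] [[ 0.27838989  0.63183406 -0.72338426  1.6816595 ]
 [ 0.96043458 -0.18942685  0.20416389 -0.2510199 ]
 [-0.0080307  -0.75160042 -0.6595698   1.13495758]
 [ 0.          0.          0.          1.        ]]
[[559.88284486   0.         323.51752734]
 [  0.         559.88284486 233.38014203]
 [  0.           0.           1.        ]] [[ 3.85902631e-04 -9.82803582e-01  1.84653648e-01  3.21072026e-01]
 [-9.99782966e-01 -4.22544414e-03 -2.04001535e-02  6.46195433e-02]
 [ 2.08295876e-02 -1.84605699e-01 -9.82591911e-01  1.24374190e+00]
 [ 0.00000000e+00  0.00000000e+00  0.00000000e+00  1.00000000e+00]]
{'clock': 0.1, 'q': array([ 1.21316936e+00,  1.16447002e-01,  1.44217874e+00,  1.63644756e-05,
        1.58398032e+00, -3.78056557e-02]), 'qvel': array([-0.00024345, -0.00120275, -0.001158  ,  0.0009794 ,  0.00204721,
        0.0029111 ]), 'joint_torque': array([ 1.89182065e-03, -7.33672929e+01, -6.33784819e+01, -3.63731692e-05,
        5.26550808e-03,  4.27130651e-07]), 'ee_pos': array([0.21223473, 0.64078582, 0.40404209]), 'tcp_rot': array([-1.07554787e-04,  1.59229882e-01,  9.87241403e-01, -4.95227165e-04]), 'contact_force': array([-0.02077362,  0.1571456 , -0.44567194]), 'torque': array([ 0.05922904, -0.04716927,  0.02526122]), 'grasp_force': 0.0, 'grip_width': 0.08544330728092103}
[[-9.49291666e-01  3.14396557e-01 -3.70075003e-04]
 [ 3.14396771e-01  9.49291199e-01 -9.43565651e-04]
 [ 5.46551507e-05 -1.01206940e-03 -9.99999486e-01]]
```

View pics/top0.png

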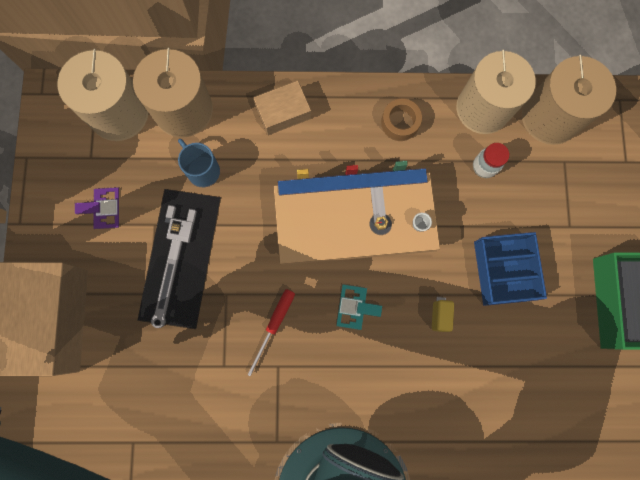

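View pics/scene0.png

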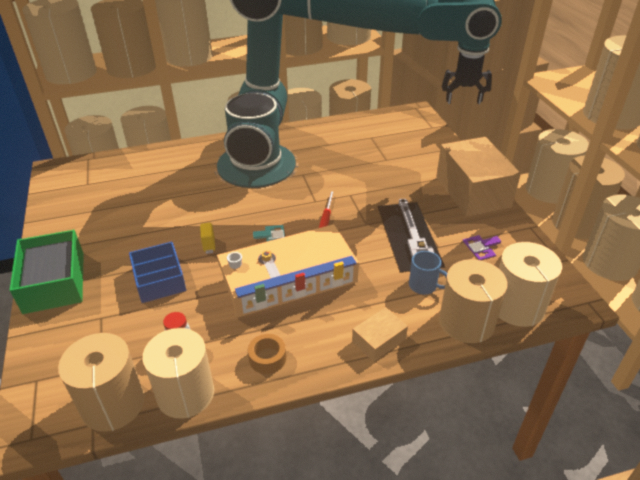

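Run:
```python
import cv2,numpy as np
p=cv2.imread('pics/top0.png')
a=cv2.resize(p[180:340,130:230],None,fx=3.5,fy=3.5,interpolation=cv2.INTER_CUBIC) #560x350
b=cv2.resize(p[155:270,270:445],None,fx=2.5,fy=2.5,interpolation=cv2.INTER_CUBIC) #287x437
c=cv2.resize(p[225:310,470:555],None,fx=3,fy=3,interpolation=cv2.INTER_CUBIC)#255x255
o=np.zeros((560,800,3),np.uint8); o[:560,:350]=a; o[:b.shape[0],355:355+b.shape[1]]=b; o[290:545,355:610]=c
cv2.imwrite('pics/m0.png',o)
```

```text
(no output)
```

View pics/m0.png

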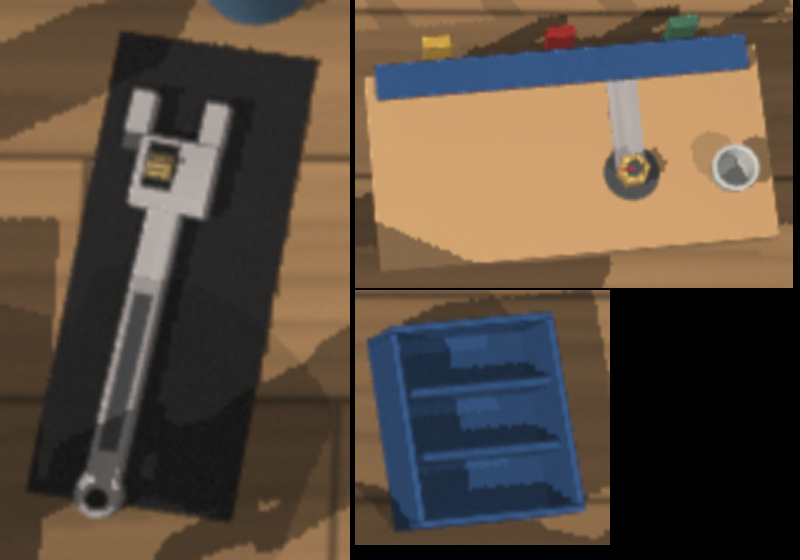

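```bash
cat > m.py <<'E'
from h import *
A=lambda u,v,z: ray('top0',130+u/3.5,180+v/3.5,z)
B=lambda u,v,z: ray('top0',270+(u-355)/2.5,155+v/2.5,z)
C=lambda u,v,z: ray('top0',470+(u-355)/3,225+(v-290)/3,z)
np.set_printoptions(precision=4,suppress=True)
def show(n,*ps):
    print(n,*[p[:2] for p in ps])
mat=[A(*c,.003) for c in [(120,32),(318,62),(233,520),(28,490)]]
show('mat',*mat, np.mean(mat,0)); d=mat[0]-mat[3]; print('matyaw',np.degrees(np.arctan2(d[1],d[0])))
ring=A(99,497,.003+.012); nk=A(163,212,.003+.012); worm=A(159,166,.003+.0197)
d=nk-ring; print('wr yaw',np.degrees(np.arctan2(d[1],d[0])),np.linalg.norm(d)); show('w',ring,nk,worm)
show('board',B(380,270,.08),B(778,235,.08),B(366,78,.08))
d=B(380,270,.08)-B(778,235,.08);print('board y yaw',np.degrees(np.arctan2(d[1],d[0]))-90,np.linalg.norm(d))
show('nut',B(631,169,.0985)); 
bl=B(380,270,.08);br=B(778,235,.08)
show('tin',B(736,167,.108))
for n,c in zip('yrg',[(436,44),(561,36),(683,26)]): show(n,B(*c,.125))
cd=[C(*c,.06) for c in [(369,340),(551,314),(584,508),(398,528)]]
show('caddy',*cd,np.mean(cd,0));d=cd[0]-cd[3];print(np.degrees(np.arctan2(d[1],d[0])), np.linalg.norm(d),np.linalg.norm(cd[0]-cd[1]))
T=lambda u,v,z: ray('top0',u,v,z)
show('mug',T(199,160,.09)); show('jar',T(495,154,.09)); show('sd',T(291,294,.02),T(250,374,.01)); show('tape',T(444,302,.06));
E
python3 m.py
```

```text
mat [0.6551 0.4013] [0.6357 0.2724] [0.3423 0.315 ] [0.3607 0.4427] [0.4985 0.3578]
matyaw -8.00536120169864
wr yaw -9.72319098495698 0.18091716944298658
w [0.3561 0.3953] [0.5344 0.3648] [0.5625 0.3668]
board [0.4764 0.1315] [ 0.5072 -0.2041] [0.6423 0.1459]
board y yaw 5.256920941661946 0.3369801393475177
nut [ 0.5598 -0.0783]
tin [ 0.5599 -0.1647]
y [0.6594 0.0853]
r [ 0.667  -0.0187]
g [ 0.6764 -0.1207]
caddy [ 0.5267 -0.2862] [ 0.5463 -0.4196] [ 0.4066 -0.4333] [ 0.3924 -0.3001] [ 0.468  -0.3598]
5.892820903793787 0.13509667970932476 0.13477745151386425
mug [0.6965 0.3072]
jar [ 0.7147 -0.3313]
sd [0.4164 0.11  ] [0.2466 0.1959]
tape [ 0.3971 -0.2146]
```

Emit:
apply_moves --steps '[{"dx": -0.036, "dy": -0.0168}, {"dx": -0.036, "dy": -0.0168}, {"dx": -0.036, "dy": -0.0168}, {"dx": -0.036, "dy": -0.0168}, {"dx": -0.036, "dy": -0.0168}, {"dx": -0.036, "dy": -0.0168}, {"dx": -0.036, "dy": -0.0168}, {"dx": -0.036, "dy": -0.0168}]'

```text
schema error: expected keys rx, ry, rz, dx, dy, dz, claw
```

Emit:
apply_moves --steps '[{"dx": -0.036, "dy": -0.0168}, {"dx": -0.036, "dy": -0.0168}, {"rz": -4.3, "dz": 0.035}, {"rz": -4.3, "dz": 0.035}, {"dz": 0.03}, {}, {}]'

```text
schema error: expected keys rx, ry, rz, dx, dy, dz, claw
```

Run:
```python
from h import *
s=snap('wrist','w1'); print(s['extrinsics']); s,r=st(); print(s['ee_pos'],r.as_matrix()[:,1],s['q'])
```

```text
[[ 0.31521955  0.9154513   0.25017105  0.14897996]
 [ 0.94901815 -0.30376728 -0.08420207  0.66297101]
 [-0.00108912  0.26395901 -0.96453328  0.37308821]
 [ 0.          0.          0.          1.        ]]
[0.21223143 0.64080002 0.40413243] [ 3.14387457e-01  9.49294336e-01 -8.89101416e-04] [ 1.21318023e+00  1.16419815e-01  1.44206282e+00  2.25728996e-05
  1.58400060e+00 -3.78043267e-02]
```

View pics/w1.png

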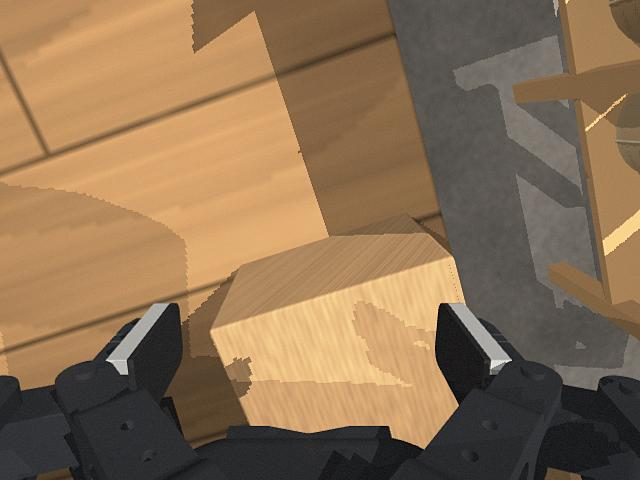

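The wrist view shows only the box under the start pose. All the keys are required in each row, so I'm resending the moves.

Emit:
apply_moves --steps '[{"rx": 0, "ry": 0, "rz": 0, "dx": -0.036, "dy": -0.0168, "dz": 0, "claw": -1}, {"rx": 0, "ry": 0, "rz": 0, "dx": -0.036, "dy": -0.0168, "dz": 0, "claw": -1}, {"rx": 0, "ry": 0, "rz": 0, "dx": -0.036, "dy": -0.0168, "dz": 0, "claw": -1}, {"rx": 0, "ry": 0, "rz": 0, "dx": -0.036, "dy": -0.0168, "dz": 0, "claw": -1}, {"rx": 0, "ry": 0, "rz": 0, "dx": -0.036, "dy": -0.0168, "dz": 0, "claw": -1}, {"rx": 0, "ry": 0, "rz": 0, "dx": -0.036, "dy": -0.0168, "dz": 0, "claw": -1}, {"rx": 0, "ry": 0, "rz": 0, "dx": -0.036, "dy": -0.0168, "dz": 0, "claw": -1}, {"rx": 0, "ry": 0, "rz": 0, "dx": -0.036, "dy": -0.0168, "dz": 0, "claw": -1}]'

```text
clock: 0.82
ee_pos: [0.4444, 0.421, 0.4046]
tcp_rot: [-0.0, 0.159, 0.987, -0.0]
contact_force: [0.3, 0.8, -0.5]
grip_width: 0.0852
grasp_force: 0.0
```

Emit:
apply_moves --steps '[{"rx": 0, "ry": 0, "rz": 0, "dx": -0.036, "dy": -0.0168, "dz": 0, "claw": -1}, {"rx": 0, "ry": 0, "rz": 0, "dx": -0.036, "dy": -0.0168, "dz": 0, "claw": -1}, {"rx": 0, "ry": 0, "rz": -4.3, "dx": 0, "dy": 0, "dz": 0.035, "claw": -1}, {"rx": 0, "ry": 0, "rz": -4.3, "dx": 0, "dy": 0, "dz": 0.035, "claw": -1}, {"rx": 0, "ry": 0, "rz": 0, "dx": 0, "dy": 0, "dz": 0.03, "claw": -1}, {"rx": 0, "ry": 0, "rz": 0, "dx": 0, "dy": 0, "dz": 0, "claw": -1}, {"rx": 0, "ry": 0, "rz": 0, "dx": 0, "dy": 0, "dz": 0, "claw": -1}]'

```text
clock: 1.4
ee_pos: [0.501, 0.368, 0.3039]
tcp_rot: [-0.001, 0.085, 0.996, -0.001]
contact_force: [-0.6, 0.5, 0.7]
grip_width: 0.0855
grasp_force: 0.0
```

Run:
```python
from h import *
s=snap('wrist','w1'); print(s['extrinsics']); s,r=st(); print(s['ee_pos'],r.as_matrix()[:,1],s['q'])
```

```text
[[ 0.17039323  0.95100515  0.25798325  0.43531739]
 [ 0.98537457 -0.16398121 -0.04633705  0.38049242]
 [-0.00176237  0.26210566 -0.96503757  0.27314591]
 [ 0.          0.          0.          1.        ]]
[0.5013014  0.36834046 0.30608772] [1.69310575e-01 9.85562679e-01 3.68258774e-04] [ 5.92680520e-01  4.50103309e-02  1.67788966e+00 -1.28716409e-05
  1.41814639e+00 -8.07983664e-01]
```

View pics/w1.png

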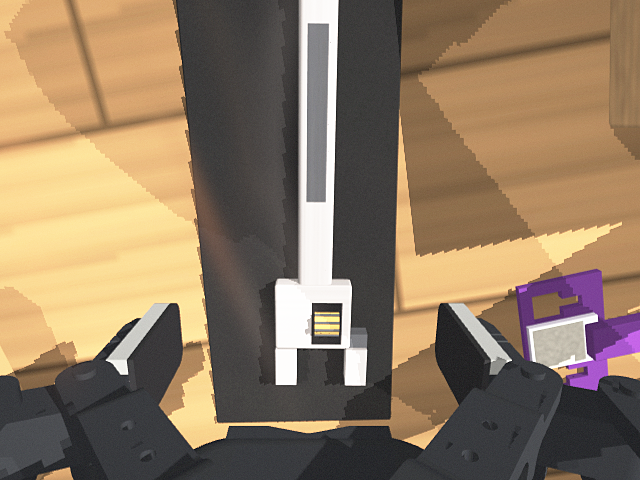

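Run:
```python
from h import *
np.set_printoptions(precision=4,suppress=True)
W=lambda u,v,z: ray('w1',u,v,z)[:2]
z=.0155
a=W(317.3,20,z);b=W(313.3,270,z)
d=b-a;d/=np.linalg.norm(d);print('yaw',np.degrees(np.arctan2(d[1],d[0])))
worm=W(327,322,.0227);print('worm',worm)
fl=(W(276,384,.017),W(296.5,384,.017)); ml=(W(344,384,.017),W(366,384,.017)); print('jaws',fl,ml)
n=np.array([-d[1],d[0]])
# origin: jaws tips at x=12
o=[(p-b)@d for p in fl]; print(o,[(p-b)@n for p in fl+ml],(worm-b)@d,(worm-b)@n)
O=b+d*((fl[0]+fl[1])/2-b)@d if 0 else b+d*(np.mean(o)-.012); print('origin',O,'from worm',b+d*((worm-b)@d+.034),'grip',O-.095*d)
s,r=st(); g=O-.095*d-s['ee_pos'][:2]; print('tool delta',r.as_matrix().T@np.append(g,0), 'tool y ang',np.degrees(np.arctan2(*r.as_matrix()[[1,0],1])))
```

```text
yaw -10.50315099123664
worm [0.56   0.3707]
jaws (array([0.603 , 0.3285]), array([0.6054, 0.3423])) (array([0.6109, 0.3745]), array([0.6135, 0.3894]))
[np.float64(0.08271203013780062), np.float64(0.08252485095934103)] [np.float64(-0.024404698690394293), np.float64(-0.010314123097256846), np.float64(0.022324275297162265), np.float64(0.03743604063007255)] 0.03275470057491243 0.009248899105855624
origin [0.5956 0.3547] from worm [0.5918 0.3554] grip [0.5021 0.372 ]
tool delta [-0.0002  0.0037  0.    ] tool y ang 80.25226249329631
```

Emit:
apply_moves --steps '[{"rx": 0, "ry": 0, "rz": 0.75, "dx": 0, "dy": 0.0035, "dz": 0.03, "claw": -1}, {"rx": 0, "ry": 0, "rz": 0, "dx": 0, "dy": 0, "dz": 0.035, "claw": -1}, {"rx": 0, "ry": 0, "rz": 0, "dx": 0, "dy": 0, "dz": 0.035, "claw": -1}, {"rx": 0, "ry": 0, "rz": 0, "dx": 0, "dy": 0, "dz": 0.025, "claw": -1}, {"rx": 0, "ry": 0, "rz": 0, "dx": 0, "dy": 0, "dz": 0, "claw": 1}, {"rx": 0, "ry": 0, "rz": 0, "dx": 0, "dy": 0, "dz": 0, "claw": 1}, {"rx": 0, "ry": 0, "rz": 0, "dx": 0, "dy": 0, "dz": 0, "claw": 1}, {"rx": 0, "ry": 0, "rz": 0, "dx": 0, "dy": 0, "dz": 0, "claw": 1}]'

```text
clock: 2.12
ee_pos: [0.5025, 0.3722, 0.183]
tcp_rot: [0.002, 0.091, 0.996, 0.001]
contact_force: [0.4, 0.1, -0.2]
grip_width: 0.0391
grasp_force: 0.0
```

Emit:
apply_moves --steps '[{"rx": 0, "ry": 0, "rz": 0, "dx": 0, "dy": 0, "dz": 0, "claw": 1}, {"rx": 0, "ry": 0, "rz": 0, "dx": 0, "dy": 0, "dz": 0, "claw": 1}, {"rx": 0, "ry": 0, "rz": 0, "dx": 0, "dy": 0, "dz": 0, "claw": 1}, {"rx": 0, "ry": 0, "rz": 0, "dx": 0, "dy": 0, "dz": 0, "claw": 1}]'

```text
clock: 2.45
ee_pos: [0.5022, 0.3719, 0.1822]
tcp_rot: [0.001, 0.091, 0.996, 0.001]
contact_force: [-2.7, -1.3, 12.4]
grip_width: 0.0198
grasp_force: 59.0
```

Emit:
apply_moves --steps '[{"rx": 0, "ry": 0, "rz": 0, "dx": 0, "dy": 0, "dz": 0, "claw": 0}, {"rx": 0, "ry": 0, "rz": 0, "dx": 0, "dy": 0, "dz": 0, "claw": 0}, {"rx": 0, "ry": 0, "rz": 0, "dx": 0, "dy": 0, "dz": 0.004, "claw": 0}, {"rx": 0, "ry": 0, "rz": 0, "dx": 0, "dy": 0, "dz": 0, "claw": 1}, {"rx": 0, "ry": 0, "rz": 0, "dx": 0, "dy": 0, "dz": 0, "claw": 1}, {"rx": 0, "ry": 0, "rz": 0, "dx": 0, "dy": 0, "dz": 0, "claw": 1}, {"rx": 0, "ry": 0, "rz": 0, "dx": 0, "dy": 0, "dz": 0, "claw": 1}, {"rx": 0, "ry": 0, "rz": 0, "dx": 0, "dy": 0, "dz": 0, "claw": 1}]'

```text
clock: 3.12
ee_pos: [0.5021, 0.3718, 0.1767]
tcp_rot: [0.001, 0.091, 0.996, 0.001]
contact_force: [0.3, -0.1, 10.1]
grip_width: 0.0207
grasp_force: 61.9
```

Emit:
apply_moves --steps '[{"rx": 0, "ry": 0, "rz": 0, "dx": 0, "dy": 0, "dz": 0, "claw": 1}, {"rx": 0, "ry": 0, "rz": 0, "dx": 0, "dy": 0, "dz": 0, "claw": 1}]'

```text
clock: 3.28
ee_pos: [0.5021, 0.3718, 0.1767]
tcp_rot: [0.001, 0.091, 0.996, 0.001]
contact_force: [-0.3, -1.0, 9.8]
grip_width: 0.0199
grasp_force: 61.9
```

Emit:
apply_moves --steps '[{"rx": 0, "ry": 0, "rz": 0, "dx": 0, "dy": 0, "dz": -0.01, "claw": 1}, {"rx": 0, "ry": 0, "rz": 0, "dx": 0, "dy": 0, "dz": -0.02, "claw": 1}, {"rx": 0, "ry": 0, "rz": 0, "dx": 0, "dy": 0, "dz": -0.03, "claw": 1}, {"rx": 0, "ry": 0, "rz": 0, "dx": 0, "dy": 0, "dz": -0.03, "claw": 1}, {"rx": 0, "ry": 0, "rz": 0, "dx": 0, "dy": 0, "dz": -0.03, "claw": 1}, {"rx": 0, "ry": 0, "rz": 0, "dx": 0, "dy": 0, "dz": -0.03, "claw": 1}, {"rx": 0, "ry": 0, "rz": 0, "dx": -0.0056, "dy": -0.02, "dz": 0, "claw": 1}, {"rx": 0, "ry": 0, "rz": 0, "dx": -0.0056, "dy": -0.035, "dz": 0, "claw": 1}]'

```text
clock: 3.95
ee_pos: [0.5027, 0.3166, 0.3274]
tcp_rot: [0.001, 0.09, 0.996, 0.001]
contact_force: [1.0, -1.1, -6.6]
grip_width: 0.0205
grasp_force: 60.0
```

Emit:
apply_moves --steps '[{"rx": 0, "ry": 0, "rz": 0, "dx": -0.0056, "dy": -0.038, "dz": 0, "claw": 1}, {"rx": 0, "ry": 0, "rz": 0, "dx": -0.0056, "dy": -0.038, "dz": 0, "claw": 1}, {"rx": 0, "ry": 0, "rz": 0, "dx": -0.0056, "dy": -0.038, "dz": 0, "claw": 1}, {"rx": 0, "ry": 0, "rz": 0, "dx": -0.0056, "dy": -0.038, "dz": 0, "claw": 1}, {"rx": 0, "ry": 0, "rz": 0, "dx": -0.0056, "dy": -0.038, "dz": 0, "claw": 1}, {"rx": 0, "ry": 0, "rz": 0, "dx": -0.0056, "dy": -0.038, "dz": 0, "claw": 1}, {"rx": 0, "ry": 0, "rz": 0, "dx": -0.0056, "dy": -0.038, "dz": 0, "claw": 1}, {"rx": 0, "ry": 0, "rz": 0, "dx": -0.0056, "dy": -0.038, "dz": 0, "claw": 1}]'

```text
clock: 4.62
ee_pos: [0.4907, 0.0067, 0.3255]
tcp_rot: [-0.0, 0.091, 0.996, -0.0]
contact_force: [0.9, -1.0, -4.5]
grip_width: 0.0204
grasp_force: 60.0
```

Emit:
apply_moves --steps '[{"rx": 0, "ry": 0, "rz": 0, "dx": -0.0056, "dy": -0.038, "dz": 0, "claw": 1}, {"rx": 0, "ry": 0, "rz": 0, "dx": -0.0056, "dy": -0.038, "dz": 0, "claw": 1}, {"rx": 0, "ry": 0, "rz": 0, "dx": -0.0056, "dy": -0.038, "dz": 0, "claw": 1}, {"rx": 0, "ry": 0, "rz": 7.15, "dx": 0, "dy": -0.013, "dz": 0, "claw": 1}, {"rx": 0, "ry": 0, "rz": 7.15, "dx": 0, "dy": 0, "dz": 0, "claw": 1}, {"rx": 0, "ry": 0, "rz": 7.15, "dx": 0, "dy": 0, "dz": 0, "claw": 1}, {"rx": 0, "ry": 0, "rz": 7.15, "dx": 0, "dy": 0, "dz": 0, "claw": 1}, {"rx": 0, "ry": 0, "rz": 7.15, "dx": 0, "dy": 0, "dz": 0, "claw": 1}]'

```text
clock: 5.28
ee_pos: [0.4847, -0.1197, 0.3253]
tcp_rot: [-0.001, 0.396, 0.918, -0.0]
contact_force: [0.9, -0.7, -5.3]
grip_width: 0.02
grasp_force: 60.3
```

Emit:
apply_moves --steps '[{"rx": 0, "ry": 0, "rz": 7.15, "dx": 0, "dy": 0, "dz": 0, "claw": 1}, {"rx": 0, "ry": 0, "rz": 7.15, "dx": 0, "dy": 0, "dz": 0, "claw": 1}, {"rx": 0, "ry": 0, "rz": 7.15, "dx": 0, "dy": 0, "dz": 0, "claw": 1}, {"rx": 0, "ry": 0, "rz": 7.15, "dx": 0, "dy": 0, "dz": 0, "claw": 1}, {"rx": 0, "ry": 0, "rz": 7.15, "dx": 0, "dy": 0, "dz": 0, "claw": 1}, {"rx": 0, "ry": 0, "rz": 0, "dx": 0, "dy": 0, "dz": 0, "claw": 1}, {"rx": 0, "ry": 0, "rz": 0, "dx": 0, "dy": 0, "dz": 0, "claw": 1}]'

```text
clock: 5.87
ee_pos: [0.4848, -0.1195, 0.3254]
tcp_rot: [-0.0, 0.654, 0.756, -0.0]
contact_force: [-0.1, -0.2, -5.4]
grip_width: 0.0199
grasp_force: 60.3
```

Run:
```python
from h import *
s=snap('wrist','w2'); snap('top','t2'); s,r=st(); print(s['ee_pos'],np.degrees(np.arctan2(*r.as_matrix()[[1,0],1])),s['q'],s['grip_width'])
```

```text
[ 0.48487693 -0.11951782  0.32554848] 8.272094859292393 [-2.92768150e-01 -2.42746691e-01  1.91198975e+00  4.39984494e-05
  1.47286475e+00 -4.37147697e-01] 0.020239226574024046
```

View pics/w2.png

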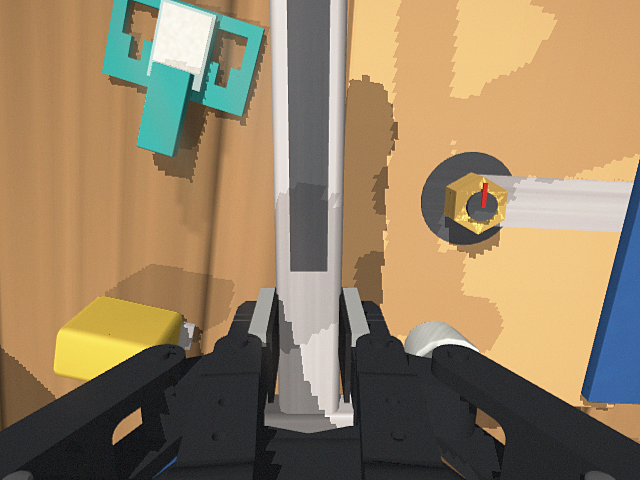

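Run:
```python
import cv2,numpy as np
p=cv2.imread('pics/w2.png'); q=cv2.imread('pics/t2.png')
a=cv2.resize(p[145:255,415:525],None,fx=5,fy=5,interpolation=cv2.INTER_CUBIC)
b=q[150:320,290:540]
o=np.zeros((550,800,3),np.uint8);o[:,:550]=a;o[:170,550:800]=b
cv2.imwrite('pics/m2.png',o)
```

```text
(no output)
```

View pics/m2.png

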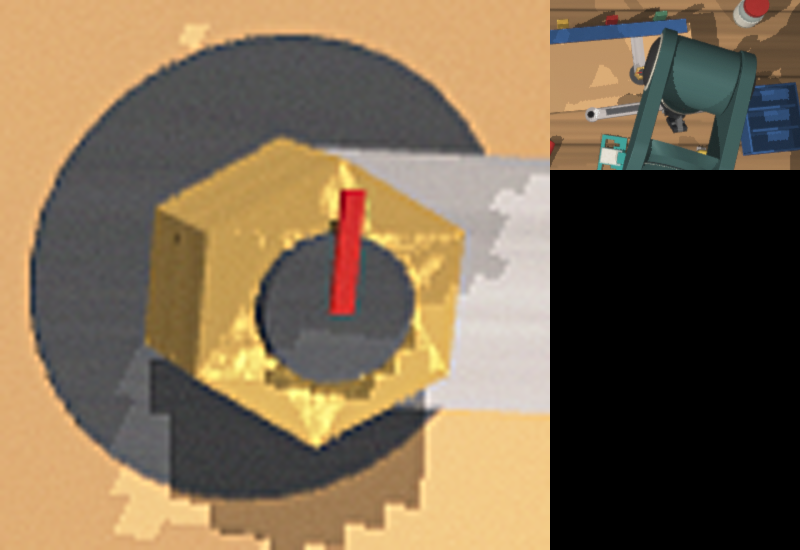

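Run:
```python
from h import *
np.set_printoptions(precision=4,suppress=True)
P=lambda u,v,z=.097: ray('w2',415+u/5,145+v/5,z)[:2]
c=P(329,304); print('nut',c, 'top cam', ray('top0',270+(631-355)/2.5,155+169/2.5,.0985)[:2])
pts=[P(463,233),P(447,374),P(318,447),P(198,377),P(207,232)]
for a,b in [(1,0),(3,4)]:
    d=pts[b]-pts[a]; print('flat dir',np.degrees(np.arctan2(d[1],d[0])),np.linalg.norm(d))
print([np.linalg.norm(p-c) for p in pts],[np.degrees(np.arctan2(*(p-c)[::-1]))for p in pts])
# board far edge / rail inner edge in w2
a=ray('w2',638,160,.0885);b=ray('w2',585,395,.0885);d=(a-b)[:2];print('rail dir',np.degrees(np.arctan2(d[1],d[0])))
# wrench axis in image
a=ray('w2',(268+348)/2-0.,10,.165); b=ray('w2',310.5,260,.165); d=(a-b)[:2];print('handle dir',np.degrees(np.arctan2(d[1],d[0])))
s,r=st(); M=r.as_matrix()
fd=(pts[0]-pts[1])+(pts[4]-pts[3]); yaw=np.degrees(np.arctan2(fd[1],fd[0]))-180
print('wrench yaw wanted',yaw,'tool yaw now(wrench x)',np.degrees(np.arctan2(-M[1,0],-M[0,0])))
w=np.array([np.cos(np.radians(yaw)),np.sin(np.radians(yaw))]); g=c-.095*w-s['ee_pos'][:2]
print('grip tgt',c-.095*w,'tool delta',M.T@np.append(g,0))
```

```text
nut [ 0.5611 -0.0788] top cam [ 0.5598 -0.0783]
flat dir 98.83191513506816 0.013490129893391661
flat dir 99.93505054149131 0.01388481854946983
[np.float64(0.01356514952335027), np.float64(0.013700741166794227), np.float64(0.013940635549485023), np.float64(0.013651096407588057), np.float64(0.01389627324321502)] [np.float64(37.98425899488714), np.float64(-21.321383159208732), np.float64(-80.00382799416585), np.float64(-140.67544953759656), np.float64(158.79779546068025)]
rail dir 96.84130362446469
handle dir 98.82744061155016
wrench yaw wanted -80.60856448046853 tool yaw now(wrench x) -81.72791175961602
grip tgt [0.5456 0.0149] tool delta [ 0.1243  0.0794 -0.    ]
```

Emit:
apply_moves --steps '[{"rx": 0, "ry": 0, "rz": 0, "dx": 0.0257, "dy": 0.0156, "dz": 0, "claw": 1}, {"rx": 0, "ry": 0, "rz": 0, "dx": 0.0257, "dy": 0.0156, "dz": 0, "claw": 1}, {"rx": 0, "ry": 0, "rz": 0, "dx": 0.0257, "dy": 0.0156, "dz": 0, "claw": 1}, {"rx": 0, "ry": 0, "rz": 0, "dx": 0.0257, "dy": 0.0156, "dz": 0, "claw": 1}, {"rx": 0, "ry": 0, "rz": 0, "dx": 0.0257, "dy": 0.0156, "dz": 0, "claw": 1}, {"rx": 0, "ry": 0, "rz": -0.6, "dx": 0, "dy": 0, "dz": 0.02, "claw": 1}, {"rx": 0, "ry": 0, "rz": 0, "dx": 0, "dy": 0, "dz": 0.02, "claw": 1}, {"rx": 0, "ry": 0, "rz": 0, "dx": 0, "dy": 0, "dz": 0.007, "claw": 1}]'

```text
clock: 6.63
ee_pos: [0.5438, 0.0191, 0.2758]
tcp_rot: [-0.001, 0.65, 0.76, -0.001]
contact_force: [-0.9, 0.3, -6.4]
grip_width: 0.0201
grasp_force: 60.3
```

Emit:
apply_moves --steps '[{"rx": 0, "ry": 0, "rz": 0, "dx": 0, "dy": 0, "dz": 0.003, "claw": 1}, {"rx": 0, "ry": 0, "rz": 0, "dx": 0, "dy": 0, "dz": 0.003, "claw": 1}, {"rx": 0, "ry": 0, "rz": 0, "dx": 0, "dy": 0, "dz": 0, "claw": 1}, {"rx": 0, "ry": 0, "rz": 0, "dx": 0, "dy": 0, "dz": 0, "claw": 1}]'

```text
clock: 6.97
ee_pos: [0.5444, 0.0183, 0.2737]
tcp_rot: [0.0, 0.652, 0.758, 0.0]
contact_force: [0.2, 0.2, -5.2]
grip_width: 0.0202
grasp_force: 60.4
```

Run:
```python
from h import *
a=snap('scene','s3')['pixels'][:,:,::-1]; b=snap('top','t3')['pixels'][:,:,::-1]
o=np.zeros((600,800,3),np.uint8)
o[:300,:400]=cv2.resize(a[220:295,215:315],None,fx=4,fy=4); o[300:,:400]=cv2.resize(b[180:255,340:440],None,fx=4,fy=4)
o[:300,400:]=cv2.resize(a[180:330,200:400],(400,300))
cv2.imwrite('pics/m3.png',o); s,r=st(); print(s['ee_pos'],s['contact_force'],s['grip_width'])
```

```text
[0.5444245  0.01836035 0.2736607 ] [ 1.00764983  0.26125516 -5.73551006] 0.020295001534410974
```

View pics/m3.png

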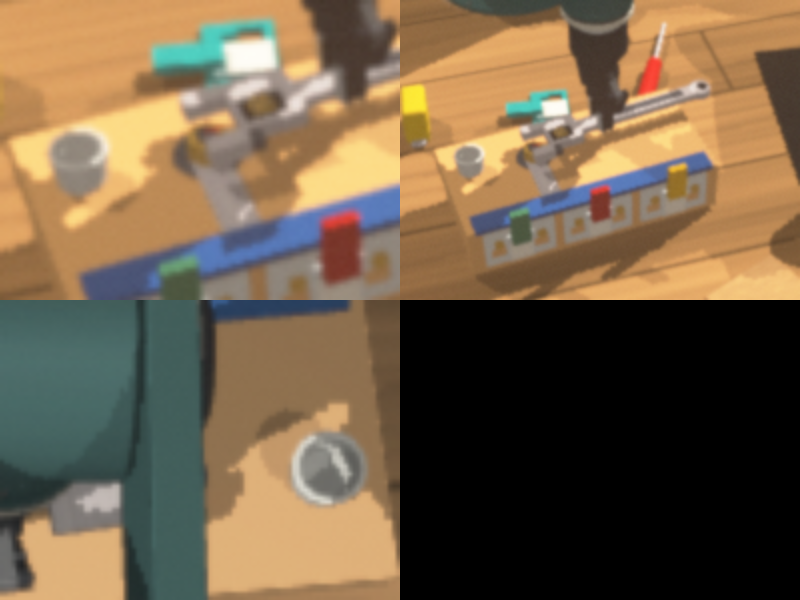

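Emit:
apply_moves --steps '[{"rx": 0, "ry": 0, "rz": 0, "dx": 0, "dy": 0, "dz": 0.003, "claw": 1}, {"rx": 0, "ry": 0, "rz": 0, "dx": 0, "dy": 0, "dz": 0.003, "claw": 1}, {"rx": 0, "ry": 0, "rz": 0, "dx": 0, "dy": 0, "dz": 0, "claw": 1}]'

```text
clock: 7.32
ee_pos: [0.5441, 0.0185, 0.2661]
tcp_rot: [-0.0, 0.652, 0.758, -0.0]
contact_force: [-0.1, -0.1, -6.0]
grip_width: 0.0203
grasp_force: 60.4
```

Emit:
apply_moves --steps '[{"rx": 0, "ry": 0, "rz": 0, "dx": 0, "dy": 0, "dz": 0.004, "claw": 1}, {"rx": 0, "ry": 0, "rz": 0, "dx": 0, "dy": 0, "dz": 0.004, "claw": 1}, {"rx": 0, "ry": 0, "rz": 0, "dx": 0, "dy": 0, "dz": 0, "claw": 1}]'

```text
clock: 7.57
ee_pos: [0.5441, 0.0186, 0.2576]
tcp_rot: [-0.0, 0.652, 0.758, -0.0]
contact_force: [0.1, 0.5, -5.8]
grip_width: 0.0206
grasp_force: 60.4
```

Emit:
apply_moves --steps '[{"rx": 0, "ry": 0, "rz": 0, "dx": 0, "dy": 0, "dz": 0.003, "claw": 1}, {"rx": 0, "ry": 0, "rz": 0, "dx": 0, "dy": 0, "dz": 0, "claw": 1}, {"rx": 0, "ry": 0, "rz": 0, "dx": 0, "dy": 0, "dz": 0, "claw": 1}]'

```text
clock: 7.82
ee_pos: [0.5443, 0.0186, 0.2555]
tcp_rot: [-0.0, 0.652, 0.758, -0.0]
contact_force: [0.1, -0.4, -5.3]
grip_width: 0.02
grasp_force: 60.4
```

Emit:
apply_moves --steps '[{"rx": 0, "ry": 0, "rz": 0, "dx": -0.0015, "dy": 0, "dz": 0, "claw": 1}, {"rx": 0, "ry": 0, "rz": 0, "dx": -0.0015, "dy": 0, "dz": 0, "claw": 1}, {"rx": 0, "ry": 0, "rz": 0, "dx": 0, "dy": 0, "dz": 0, "claw": 1}]'

```text
clock: 8.07
ee_pos: [0.5448, 0.0153, 0.2559]
tcp_rot: [0.0, 0.652, 0.758, 0.0]
contact_force: [-0.4, -0.2, -5.2]
grip_width: 0.0205
grasp_force: 60.4
```

Emit:
apply_moves --steps '[{"rx": 0, "ry": 0, "rz": 0, "dx": -0.001, "dy": 0, "dz": 0, "claw": 1}, {"rx": 0, "ry": 0, "rz": 0, "dx": 0, "dy": 0, "dz": 0, "claw": 1}]'

```text
clock: 8.23
ee_pos: [0.5449, 0.0144, 0.2558]
tcp_rot: [0.0, 0.652, 0.758, -0.0]
contact_force: [-0.0, -0.6, -5.7]
grip_width: 0.0203
grasp_force: 60.4
```

Emit:
apply_moves --steps '[{"rx": 0, "ry": 0, "rz": 0, "dx": 0, "dy": 0.001, "dz": 0, "claw": 1}, {"rx": 0, "ry": 0, "rz": 0, "dx": 0, "dy": 0, "dz": 0, "claw": 1}]'

```text
clock: 8.4
ee_pos: [0.546, 0.0148, 0.2557]
tcp_rot: [0.0, 0.652, 0.758, 0.0]
contact_force: [0.4, 0.1, -5.4]
grip_width: 0.0201
grasp_force: 60.4
```

Emit:
apply_moves --steps '[{"rx": 0, "ry": 0, "rz": 0, "dx": 0, "dy": 0.001, "dz": 0, "claw": 1}, {"rx": 0, "ry": 0, "rz": 0, "dx": 0, "dy": 0, "dz": 0, "claw": 1}]'

```text
clock: 8.57
ee_pos: [0.5468, 0.0149, 0.2556]
tcp_rot: [-0.0, 0.652, 0.758, -0.0]
contact_force: [-2.7, -0.7, -5.8]
grip_width: 0.0204
grasp_force: 60.5
```

Emit:
apply_moves --steps '[{"rx": 0, "ry": 0, "rz": 0, "dx": -0.001, "dy": 0, "dz": 0, "claw": 1}, {"rx": 0, "ry": 0, "rz": 0, "dx": 0, "dy": 0, "dz": 0, "claw": 1}]'

```text
clock: 8.73
ee_pos: [0.5469, 0.0139, 0.2556]
tcp_rot: [-0.0, 0.652, 0.758, -0.0]
contact_force: [-2.0, 0.3, -6.1]
grip_width: 0.0204
grasp_force: 60.5
```

Emit:
apply_moves --steps '[{"rx": 0, "ry": 0, "rz": 0, "dx": -0.001, "dy": 0, "dz": 0, "claw": 1}, {"rx": 0, "ry": 0, "rz": 0, "dx": 0, "dy": 0, "dz": 0, "claw": 1}]'

```text
clock: 8.9
ee_pos: [0.5471, 0.0129, 0.2556]
tcp_rot: [-0.0, 0.652, 0.758, -0.0]
contact_force: [-3.3, 0.6, -5.9]
grip_width: 0.0201
grasp_force: 60.5
```

Emit:
apply_moves --steps '[{"rx": 0, "ry": 0, "rz": 0, "dx": 0, "dy": 0, "dz": 0.001, "claw": 1}, {"rx": 0, "ry": 0, "rz": 0, "dx": 0, "dy": 0, "dz": 0, "claw": 1}]'

```text
clock: 9.07
ee_pos: [0.5471, 0.0129, 0.2547]
tcp_rot: [0.0, 0.652, 0.758, -0.0]
contact_force: [-4.0, 1.1, -3.3]
grip_width: 0.0202
grasp_force: 60.8
```

Emit:
apply_moves --steps '[{"rx": 0, "ry": 0, "rz": 0, "dx": 0, "dy": 0, "dz": 0.001, "claw": 1}, {"rx": 0, "ry": 0, "rz": 0, "dx": 0, "dy": 0, "dz": 0, "claw": 1}]'

```text
clock: 9.23
ee_pos: [0.5472, 0.0129, 0.2538]
tcp_rot: [0.0, 0.652, 0.758, 0.0]
contact_force: [-4.0, -0.1, -4.2]
grip_width: 0.0202
grasp_force: 60.9
```

Emit:
apply_moves --steps '[{"rx": 0, "ry": 0, "rz": 0, "dx": -0.001, "dy": -0.0003, "dz": 0, "claw": 1}, {"rx": 0, "ry": 0, "rz": 0, "dx": 0, "dy": 0, "dz": 0, "claw": 1}]'

```text
clock: 9.4
ee_pos: [0.547, 0.0123, 0.2538]
tcp_rot: [-0.0, 0.652, 0.758, 0.001]
contact_force: [-3.6, 7.9, -2.4]
grip_width: 0.0205
grasp_force: 60.9
```

Emit:
apply_moves --steps '[{"rx": 0, "ry": 0, "rz": 0, "dx": -0.001, "dy": 0, "dz": 0, "claw": 1}, {"rx": 0, "ry": 0, "rz": 0, "dx": 0, "dy": 0, "dz": 0, "claw": 1}]'

```text
clock: 9.57
ee_pos: [0.5471, 0.0118, 0.2538]
tcp_rot: [-0.001, 0.652, 0.758, 0.001]
contact_force: [-4.1, 13.9, -2.4]
grip_width: 0.0201
grasp_force: 61.0
```

Emit:
apply_moves --steps '[{"rx": 0, "ry": 0, "rz": 0, "dx": -0.001, "dy": 0, "dz": 0, "claw": 1}, {"rx": 0, "ry": 0, "rz": 0, "dx": 0, "dy": 0, "dz": 0, "claw": 1}]'

```text
clock: 9.73
ee_pos: [0.5472, 0.0113, 0.2538]
tcp_rot: [-0.002, 0.652, 0.758, 0.002]
contact_force: [-5.8, 21.1, -0.8]
grip_width: 0.02
grasp_force: 61.2
```

Emit:
apply_moves --steps '[{"rx": 0, "ry": 0, "rz": 0, "dx": 0.0028, "dy": 0, "dz": 0, "claw": 1}, {"rx": 0, "ry": 0, "rz": 0, "dx": 0, "dy": 0, "dz": 0, "claw": 0}, {"rx": 0, "ry": 0, "rz": 0, "dx": 0, "dy": 0, "dz": 0, "claw": 0}, {"rx": 0, "ry": 0, "rz": 0, "dx": 0, "dy": 0, "dz": 0, "claw": 0}, {"rx": 0, "ry": 0, "rz": 0, "dx": 0, "dy": 0, "dz": 0, "claw": 0}]'

```text
clock: 10.15
ee_pos: [0.5471, 0.0125, 0.2541]
tcp_rot: [0.0, 0.652, 0.758, 0.0]
contact_force: [-0.4, -0.3, -0.6]
grip_width: 0.0427
grasp_force: 0.0
```

Emit:
apply_moves --steps '[{"rx": 0, "ry": 0, "rz": 0, "dx": 0, "dy": 0, "dz": -0.02, "claw": 0}, {"rx": 0, "ry": 0, "rz": 0, "dx": 0, "dy": 0, "dz": -0.03, "claw": 0}, {"rx": 0, "ry": 0, "rz": 0, "dx": 0, "dy": 0, "dz": -0.03, "claw": 0}, {"rx": 0, "ry": 0, "rz": 0, "dx": 0.04, "dy": 0, "dz": 0, "claw": -1}, {"rx": 0, "ry": 0, "rz": 0, "dx": 0.02, "dy": 0, "dz": 0, "claw": -1}, {"rx": 0, "ry": 0, "rz": 0, "dx": 0, "dy": 0, "dz": 0, "claw": -1}, {"rx": 0, "ry": 0, "rz": 0, "dx": 0, "dy": 0, "dz": 0, "claw": -1}, {"rx": 0, "ry": 0, "rz": 0, "dx": 0, "dy": 0, "dz": 0, "claw": -1}]'

```text
clock: 10.82
ee_pos: [0.538, 0.0717, 0.3337]
tcp_rot: [0.0, 0.652, 0.758, -0.0]
contact_force: [-0.1, 0.3, -0.7]
grip_width: 0.0852
grasp_force: 0.0
```

Run:
```python
from h import *
a=snap('wrist','w4')['pixels'][:,:,::-1]
s,r=st(); print(s['ee_pos'],s['grip_width'])
for p in [(.5611,-.0788,.0995),(.5611-.034*.1556+.008*.988,-.0788+.034*.988+.008*.1556,.0997)]: print(proj('w4',p))
```

```text
[0.5380245  0.07142249 0.33361934] 0.08524737173174604
[308.44774573 503.0457621 ]
[321.98607673 456.05806103]
```

View pics/w4.png

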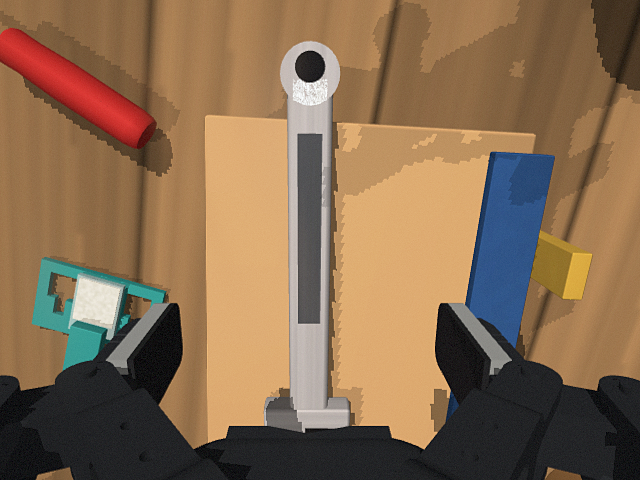

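Emit:
apply_moves --steps '[{"rx": 0, "ry": 0, "rz": 0, "dx": -0.037, "dy": 0.0073, "dz": 0, "claw": 1}, {"rx": 0, "ry": 0, "rz": 0, "dx": -0.037, "dy": 0, "dz": 0, "claw": 1}, {"rx": 0, "ry": 0, "rz": 0, "dx": -0.036, "dy": 0, "dz": 0, "claw": 1}, {"rx": 0, "ry": 0, "rz": 0, "dx": 0, "dy": 0, "dz": 0, "claw": 1}, {"rx": 0, "ry": 0, "rz": 0, "dx": 0, "dy": 0, "dz": 0, "claw": 1}, {"rx": 0, "ry": 0, "rz": 0, "dx": 0, "dy": 0, "dz": 0, "claw": 1}, {"rx": 0, "ry": 0, "rz": 0, "dx": 0, "dy": 0, "dz": 0, "claw": 1}, {"rx": 0, "ry": 0, "rz": 0, "dx": 0, "dy": 0, "dz": 0, "claw": 1}]'

```text
clock: 11.53
ee_pos: [0.5615, -0.0349, 0.3337]
tcp_rot: [0.0, 0.652, 0.759, 0.0]
contact_force: [-0.9, -0.2, 0.8]
grip_width: 0.0
grasp_force: 0.0
```

Run:
```python
from h import *
a=snap('wrist','w5')['pixels'][:,:,::-1]
s,r=st(); print(s['ee_pos'],s['grip_width'])
for p in [(.5611,-.0788,.0995),(.5637,-.0450,.0997),s['ee_pos']-[0,0,.173]]: print(proj('w5',p))
```

```text
[ 0.56152514 -0.03489376  0.33375765] 0.00011839435835459584
[294.51285761 338.66142464]
[308.97396576 280.29704017]
[307.31009209 314.45558488]
```

View pics/w5.png

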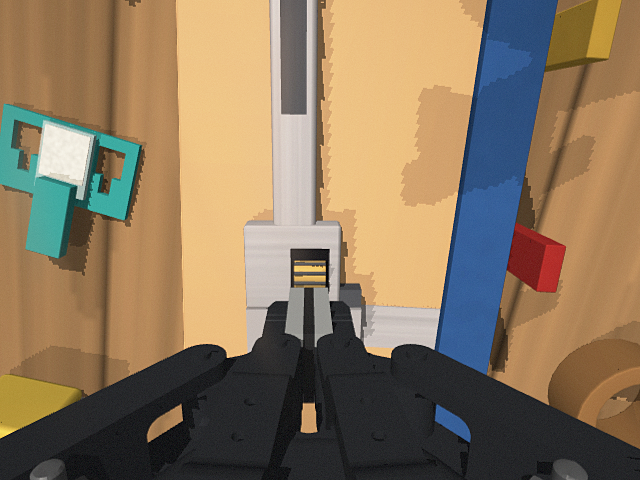

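Emit:
apply_moves --steps '[{"rx": 0, "ry": 0, "rz": 0, "dx": -0.002, "dy": 0.001, "dz": 0.03, "claw": 1}, {"rx": 0, "ry": 0, "rz": 0, "dx": 0, "dy": 0, "dz": 0.022, "claw": 1}, {"rx": 0, "ry": 0, "rz": 0, "dx": 0, "dy": 0, "dz": 0.005, "claw": 1}, {"rx": 0, "ry": 0, "rz": 0, "dx": 0, "dy": 0, "dz": 0, "claw": 1}, {"rx": 0, "ry": 0, "rz": 0, "dx": 0, "dy": 0, "dz": 0, "claw": 1}]'

```text
clock: 12.0
ee_pos: [0.5631, -0.0371, 0.2777]
tcp_rot: [0.0, 0.652, 0.758, 0.0]
contact_force: [0.0, -0.5, -0.1]
grip_width: -0.0
grasp_force: 0.0
```

Emit:
apply_moves --steps '[{"rx": 0, "ry": 0, "rz": 0, "dx": 0, "dy": 0, "dz": 0.002, "claw": 1}, {"rx": 0, "ry": 0, "rz": 0, "dx": 0, "dy": 0, "dz": 0, "claw": 1}]'

```text
clock: 12.17
ee_pos: [0.5631, -0.0374, 0.2759]
tcp_rot: [0.001, 0.652, 0.758, 0.0]
contact_force: [0.4, -0.4, -0.6]
grip_width: 0.0001
grasp_force: 0.0
```

Emit:
apply_moves --steps '[{"rx": 0, "ry": 0, "rz": 0, "dx": 0, "dy": 0, "dz": 0.001, "claw": 1}, {"rx": 0, "ry": 0, "rz": 0, "dx": 0, "dy": 0, "dz": 0, "claw": 1}]'

```text
clock: 12.33
ee_pos: [0.5629, -0.0375, 0.2742]
tcp_rot: [0.0, 0.652, 0.758, 0.0]
contact_force: [-0.2, 0.3, 0.4]
grip_width: -0.0003
grasp_force: 0.0
```

Emit:
apply_moves --steps '[{"rx": 0, "ry": 0, "rz": 0, "dx": 0, "dy": 0, "dz": 0.0007, "claw": 1}, {"rx": 0, "ry": 0, "rz": 0, "dx": 0, "dy": 0, "dz": 0, "claw": 1}]'

```text
clock: 12.5
ee_pos: [0.5629, -0.0375, 0.2731]
tcp_rot: [0.0, 0.652, 0.758, 0.0]
contact_force: [0.2, -0.1, 1.4]
grip_width: 0.0003
grasp_force: 0.6
```

Contact is close. I'll press a bit further.

Emit:
apply_moves --steps '[{"rx": 0, "ry": 0, "rz": 0, "dx": 0, "dy": 0, "dz": 0.0007, "claw": 1}, {"rx": 0, "ry": 0, "rz": 0, "dx": 0, "dy": 0, "dz": 0, "claw": 1}]'

```text
clock: 12.67
ee_pos: [0.563, -0.0375, 0.2729]
tcp_rot: [0.0, 0.652, 0.758, 0.0]
contact_force: [-1.8, 0.0, 6.4]
grip_width: 0.0004
grasp_force: 2.8
```

Emit:
apply_moves --steps '[{"rx": 0, "ry": 0, "rz": 0, "dx": 0, "dy": 0, "dz": 0.0005, "claw": 1}, {"rx": 0, "ry": 0, "rz": 0, "dx": 0, "dy": 0, "dz": 0, "claw": 1}]'

```text
clock: 12.83
ee_pos: [0.563, -0.0375, 0.2727]
tcp_rot: [0.0, 0.652, 0.758, 0.0]
contact_force: [-3.3, 0.3, 8.2]
grip_width: 0.0
grasp_force: 4.5
```

Emit:
apply_moves --steps '[{"rx": 0, "ry": 0, "rz": 0, "dx": -0.0025, "dy": 0, "dz": 0, "claw": 1}, {"rx": 0, "ry": 0, "rz": 0, "dx": -0.0025, "dy": 0, "dz": 0, "claw": 1}]'

```text
clock: 13.0
ee_pos: [0.5637, -0.0423, 0.2728]
tcp_rot: [0.0, 0.652, 0.758, 0.0]
contact_force: [-4.1, 2.5, 11.3]
grip_width: 0.0003
grasp_force: 5.2
```

Emit:
apply_moves --steps '[{"rx": 0, "ry": 0, "rz": 0, "dx": -0.0025, "dy": 0, "dz": 0, "claw": 1}, {"rx": 0, "ry": 0, "rz": 0, "dx": -0.0025, "dy": 0, "dz": 0, "claw": 1}]'

```text
clock: 13.17
ee_pos: [0.5645, -0.0473, 0.2729]
tcp_rot: [0.0, 0.652, 0.758, 0.0]
contact_force: [-5.7, 3.6, 11.2]
grip_width: 0.0002
grasp_force: 5.3
```

Emit:
apply_moves --steps '[{"rx": 0, "ry": 0, "rz": 0, "dx": -0.0025, "dy": 0, "dz": 0, "claw": 1}, {"rx": 0, "ry": 0, "rz": 0, "dx": -0.0025, "dy": 0, "dz": 0, "claw": 1}]'

```text
clock: 13.33
ee_pos: [0.5652, -0.0523, 0.2729]
tcp_rot: [0.0, 0.652, 0.758, 0.0]
contact_force: [-5.2, 2.8, 10.5]
grip_width: -0.0003
grasp_force: 5.3
```

Emit:
apply_moves --steps '[{"rx": 0, "ry": 0, "rz": 0, "dx": 0, "dy": 0, "dz": -0.004, "claw": 1}, {"rx": 0, "ry": 0, "rz": 0, "dx": 0.016, "dy": 0, "dz": 0, "claw": 1}, {"rx": 0, "ry": 0, "rz": 0, "dx": 0, "dy": 0, "dz": 0.004, "claw": 1}, {"rx": 0, "ry": 0, "rz": 0, "dx": 0, "dy": 0, "dz": 0, "claw": 1}, {"rx": 0, "ry": 0, "rz": 0, "dx": -0.004, "dy": 0, "dz": 0, "claw": 1}, {"rx": 0, "ry": 0, "rz": 0, "dx": -0.004, "dy": 0, "dz": 0, "claw": 1}, {"rx": 0, "ry": 0, "rz": 0, "dx": -0.004, "dy": 0, "dz": 0, "claw": 1}, {"rx": 0, "ry": 0, "rz": 0, "dx": -0.004, "dy": 0, "dz": 0, "claw": 1}]'

```text
clock: 14.0
ee_pos: [0.5654, -0.0525, 0.2728]
tcp_rot: [0.0, 0.652, 0.758, 0.001]
contact_force: [-2.7, 2.5, 11.7]
grip_width: -0.0
grasp_force: 5.9
```

Emit:
apply_moves --steps '[{"rx": 0, "ry": 0, "rz": 0, "dx": 0, "dy": 0, "dz": -0.004, "claw": 1}, {"rx": 0, "ry": 0, "rz": 0, "dx": 0.016, "dy": 0, "dz": 0, "claw": 1}, {"rx": 0, "ry": 0, "rz": 0, "dx": 0, "dy": 0, "dz": 0.004, "claw": 1}, {"rx": 0, "ry": 0, "rz": 0, "dx": 0, "dy": 0, "dz": 0, "claw": 1}, {"rx": 0, "ry": 0, "rz": 0, "dx": -0.004, "dy": 0, "dz": 0, "claw": 1}, {"rx": 0, "ry": 0, "rz": 0, "dx": -0.004, "dy": 0, "dz": 0, "claw": 1}, {"rx": 0, "ry": 0, "rz": 0, "dx": -0.004, "dy": 0, "dz": 0, "claw": 1}, {"rx": 0, "ry": 0, "rz": 0, "dx": -0.004, "dy": 0, "dz": 0, "claw": 1}]'

```text
clock: 14.67
ee_pos: [0.5654, -0.0526, 0.2728]
tcp_rot: [0.0, 0.652, 0.758, 0.0]
contact_force: [-3.4, 2.3, 13.8]
grip_width: 0.0002
grasp_force: 6.7
```

Emit:
apply_moves --steps '[{"rx": 0, "ry": 0, "rz": 0, "dx": 0, "dy": 0, "dz": -0.004, "claw": 1}, {"rx": 0, "ry": 0, "rz": 0, "dx": 0.016, "dy": 0, "dz": 0, "claw": 1}, {"rx": 0, "ry": 0, "rz": 0, "dx": 0, "dy": 0, "dz": 0.004, "claw": 1}, {"rx": 0, "ry": 0, "rz": 0, "dx": 0, "dy": 0, "dz": 0, "claw": 1}, {"rx": 0, "ry": 0, "rz": 0, "dx": -0.004, "dy": 0, "dz": 0, "claw": 1}, {"rx": 0, "ry": 0, "rz": 0, "dx": -0.004, "dy": 0, "dz": 0, "claw": 1}, {"rx": 0, "ry": 0, "rz": 0, "dx": -0.004, "dy": 0, "dz": 0, "claw": 1}, {"rx": 0, "ry": 0, "rz": 0, "dx": -0.004, "dy": 0, "dz": 0, "claw": 1}]'

```text
clock: 15.33
ee_pos: [0.5653, -0.0527, 0.2727]
tcp_rot: [0.0, 0.652, 0.759, 0.0]
contact_force: [-4.6, 3.1, 14.9]
grip_width: 0.0002
grasp_force: 7.3
```

Emit:
apply_moves --steps '[{"rx": 0, "ry": 0, "rz": 0, "dx": 0, "dy": 0, "dz": -0.004, "claw": 1}, {"rx": 0, "ry": 0, "rz": 0, "dx": 0.016, "dy": 0, "dz": 0, "claw": 1}, {"rx": 0, "ry": 0, "rz": 0, "dx": 0, "dy": 0, "dz": 0.0035, "claw": 1}, {"rx": 0, "ry": 0, "rz": 0, "dx": 0, "dy": 0, "dz": 0, "claw": 1}, {"rx": 0, "ry": 0, "rz": 0, "dx": -0.004, "dy": 0, "dz": 0, "claw": 1}, {"rx": 0, "ry": 0, "rz": 0, "dx": -0.004, "dy": 0, "dz": 0, "claw": 1}, {"rx": 0, "ry": 0, "rz": 0, "dx": -0.004, "dy": 0, "dz": 0, "claw": 1}, {"rx": 0, "ry": 0, "rz": 0, "dx": -0.004, "dy": 0, "dz": 0, "claw": 1}]'

```text
clock: 16.0
ee_pos: [0.5653, -0.0527, 0.2728]
tcp_rot: [0.0, 0.652, 0.759, 0.0]
contact_force: [-4.2, 2.9, 12.2]
grip_width: 0.0003
grasp_force: 5.9
```

Emit:
apply_moves --steps '[{"rx": 0, "ry": 0, "rz": 0, "dx": 0, "dy": 0, "dz": -0.004, "claw": 1}, {"rx": 0, "ry": 0, "rz": 0, "dx": 0.016, "dy": 0, "dz": 0, "claw": 1}, {"rx": 0, "ry": 0, "rz": 0, "dx": 0, "dy": 0, "dz": 0.004, "claw": 1}, {"rx": 0, "ry": 0, "rz": 0, "dx": 0, "dy": 0, "dz": 0, "claw": 1}, {"rx": 0, "ry": 0, "rz": 0, "dx": -0.004, "dy": 0, "dz": 0, "claw": 1}, {"rx": 0, "ry": 0, "rz": 0, "dx": -0.004, "dy": 0, "dz": 0, "claw": 1}, {"rx": 0, "ry": 0, "rz": 0, "dx": -0.004, "dy": 0, "dz": 0, "claw": 1}, {"rx": 0, "ry": 0, "rz": 0, "dx": -0.004, "dy": 0, "dz": 0, "claw": 1}]'

```text
clock: 16.67
ee_pos: [0.5653, -0.0524, 0.2728]
tcp_rot: [-0.0, 0.652, 0.759, 0.001]
contact_force: [-5.0, 7.7, 13.4]
grip_width: 0.0002
grasp_force: 6.4
```

Emit:
apply_moves --steps '[{"rx": 0, "ry": 0, "rz": 0, "dx": 0, "dy": 0, "dz": -0.004, "claw": 1}, {"rx": 0, "ry": 0, "rz": 0, "dx": 0.016, "dy": 0, "dz": 0, "claw": 1}, {"rx": 0, "ry": 0, "rz": 0, "dx": 0, "dy": 0, "dz": 0.004, "claw": 1}, {"rx": 0, "ry": 0, "rz": 0, "dx": 0, "dy": 0, "dz": 0, "claw": 1}, {"rx": 0, "ry": 0, "rz": 0, "dx": -0.004, "dy": 0, "dz": 0, "claw": 1}, {"rx": 0, "ry": 0, "rz": 0, "dx": -0.004, "dy": 0, "dz": 0, "claw": 1}, {"rx": 0, "ry": 0, "rz": 0, "dx": -0.004, "dy": 0, "dz": 0, "claw": 1}, {"rx": 0, "ry": 0, "rz": 0, "dx": -0.004, "dy": 0, "dz": 0, "claw": 1}]'

```text
clock: 17.33
ee_pos: [0.5653, -0.0523, 0.2728]
tcp_rot: [-0.0, 0.652, 0.759, 0.001]
contact_force: [-4.3, 12.0, 13.8]
grip_width: -0.0
grasp_force: 6.7
```

Emit:
apply_moves --steps '[{"rx": 0, "ry": 0, "rz": 0, "dx": 0, "dy": 0, "dz": -0.02, "claw": -1}, {"rx": 0, "ry": 0, "rz": 0, "dx": 0, "dy": 0, "dz": -0.04, "claw": -1}, {"rx": 0, "ry": 0, "rz": 0, "dx": 0, "dy": 0, "dz": -0.04, "claw": -1}, {"rx": 0, "ry": 0, "rz": 0, "dx": 0, "dy": 0, "dz": 0, "claw": -1}, {"rx": 0, "ry": 0, "rz": 0, "dx": 0, "dy": 0, "dz": 0, "claw": -1}, {"rx": 0, "ry": 0, "rz": 0, "dx": 0, "dy": 0, "dz": 0, "claw": -1}, {"rx": 0, "ry": 0, "rz": 0, "dx": 0, "dy": 0, "dz": 0, "claw": -1}]'

```text
clock: 17.92
ee_pos: [0.5651, -0.0525, 0.3705]
tcp_rot: [-0.001, 0.652, 0.758, -0.001]
contact_force: [-0.3, 0.2, -0.7]
grip_width: 0.0831
grasp_force: 0.0
```

Run:
```python
from h import *
a=snap('wrist','w6')['pixels'][:,:,::-1]
b=cv2.resize(a[130:380,180:440],None,fx=2.2,fy=2.2,interpolation=cv2.INTER_CUBIC); cv2.imwrite('pics/m6.png',b)
s,r=st(); print(s['ee_pos'],s['grip_width'])
```

```text
[ 0.56508549 -0.05246402  0.37054904] 0.08521994265724687
```

View pics/m6.png

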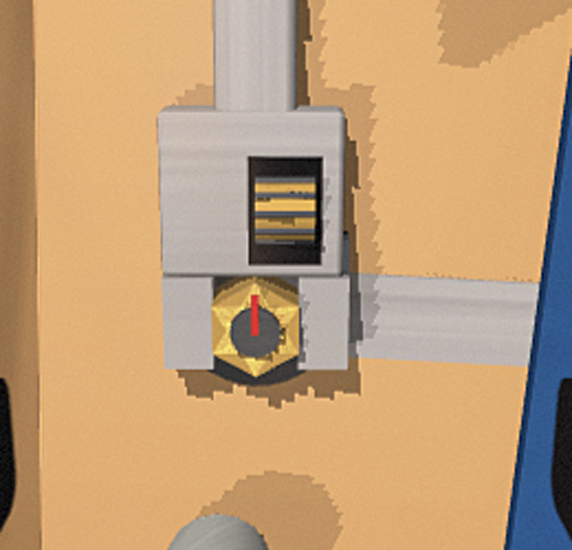

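Emit:
apply_moves --steps '[{"rx": 0, "ry": 0, "rz": 0, "dx": 0.0336, "dy": -0.0038, "dz": 0, "claw": -1}, {"rx": 0, "ry": 0, "rz": 0, "dx": 0.0336, "dy": -0.0038, "dz": 0, "claw": -1}, {"rx": 0, "ry": 0, "rz": 0, "dx": 0, "dy": 0, "dz": 0.04, "claw": -1}, {"rx": 0, "ry": 0, "rz": 0, "dx": 0, "dy": 0, "dz": 0.04, "claw": -1}, {"rx": 0, "ry": 0, "rz": 0, "dx": 0, "dy": 0, "dz": 0.028, "claw": -1}, {"rx": 0, "ry": 0, "rz": 0, "dx": 0, "dy": 0, "dz": 0.005, "claw": -1}, {"rx": 0, "ry": 0, "rz": 0, "dx": 0, "dy": 0, "dz": 0, "claw": 1}, {"rx": 0, "ry": 0, "rz": 0, "dx": 0, "dy": 0, "dz": 0, "claw": 1}]'

```text
clock: 18.63
ee_pos: [0.5479, 0.0129, 0.2604]
tcp_rot: [0.0, 0.652, 0.758, 0.0]
contact_force: [0.2, 0.9, 0.5]
grip_width: 0.0638
grasp_force: 0.0
```

Emit:
apply_moves --steps '[{"rx": 0, "ry": 0, "rz": 0, "dx": 0, "dy": 0, "dz": 0, "claw": 1}, {"rx": 0, "ry": 0, "rz": 0, "dx": 0, "dy": 0, "dz": 0, "claw": 1}, {"rx": 0, "ry": 0, "rz": 0, "dx": 0, "dy": 0, "dz": 0, "claw": 1}, {"rx": 0, "ry": 0, "rz": 0, "dx": 0, "dy": 0, "dz": 0, "claw": 1}, {"rx": 0, "ry": 0, "rz": 0, "dx": 0, "dy": 0, "dz": 0, "claw": 1}]'

```text
clock: 19.05
ee_pos: [0.5477, 0.0129, 0.2609]
tcp_rot: [0.001, 0.652, 0.758, 0.001]
contact_force: [-3.3, -0.6, 9.0]
grip_width: 0.0196
grasp_force: 58.7
```

Emit:
apply_moves --steps '[{"rx": 0, "ry": 0, "rz": 0, "dx": 0, "dy": 0, "dz": 0, "claw": 0}, {"rx": 0, "ry": 0, "rz": 0, "dx": 0, "dy": 0, "dz": 0, "claw": 0}, {"rx": 0, "ry": 0, "rz": 0, "dx": 0, "dy": 0, "dz": 0.005, "claw": 0}, {"rx": 0, "ry": 0, "rz": 0, "dx": 0, "dy": 0, "dz": 0, "claw": 1}, {"rx": 0, "ry": 0, "rz": 0, "dx": 0, "dy": 0, "dz": 0, "claw": 1}, {"rx": 0, "ry": 0, "rz": 0, "dx": 0, "dy": 0, "dz": 0, "claw": 1}, {"rx": 0, "ry": 0, "rz": 0, "dx": 0, "dy": 0, "dz": 0, "claw": 1}, {"rx": 0, "ry": 0, "rz": 0, "dx": 0, "dy": 0, "dz": 0, "claw": 1}]'

```text
clock: 19.72
ee_pos: [0.5475, 0.013, 0.2541]
tcp_rot: [-0.0, 0.652, 0.758, -0.0]
contact_force: [-1.8, 0.5, -2.7]
grip_width: 0.0207
grasp_force: 59.2
```

Emit:
apply_moves --steps '[{"rx": 0, "ry": 0, "rz": -3, "dx": -0.0001, "dy": -0.0048, "dz": 0, "claw": 1}, {"rx": 0, "ry": 0, "rz": -3, "dx": -0.0001, "dy": -0.0048, "dz": 0, "claw": 1}, {"rx": 0, "ry": 0, "rz": -3, "dx": -0.0001, "dy": -0.0048, "dz": 0, "claw": 1}, {"rx": 0, "ry": 0, "rz": 0, "dx": 0, "dy": 0, "dz": 0, "claw": 1}]'

```text
clock: 20.05
ee_pos: [0.533, 0.0097, 0.2541]
tcp_rot: [-0.0, 0.589, 0.808, -0.0]
contact_force: [-0.2, 1.7, -4.5]
grip_width: 0.0207
grasp_force: 59.0
```

Run:
```python
from h import *
s,r=st(); M=r.as_matrix(); print(s['ee_pos'],np.degrees(np.arctan2(M[1,1],M[0,1])),s['contact_force'],s['torque']); print(M.T@(np.array([.5611,-.0788,.1])-s['ee_pos']))
```

```text
[0.53304275 0.00971131 0.25411912] 17.762640519072583 [-0.18879097  1.7419293  -4.54970298] [ 0.1764193   0.02818996 -0.1612793 ]
[-0.09287237 -0.00024224  0.15410656]
```

Emit:
apply_moves --steps '[{"rx": 0, "ry": 0, "rz": -5, "dx": -0.0004, "dy": -0.0081, "dz": 0, "claw": 1}, {"rx": 0, "ry": 0, "rz": -5, "dx": -0.0004, "dy": -0.0081, "dz": 0, "claw": 1}, {"rx": 0, "ry": 0, "rz": -5, "dx": -0.0004, "dy": -0.0081, "dz": 0, "claw": 1}, {"rx": 0, "ry": 0, "rz": -5, "dx": -0.0004, "dy": -0.0081, "dz": 0, "claw": 1}, {"rx": 0, "ry": 0, "rz": 0, "dx": 0, "dy": 0, "dz": 0, "claw": 1}]'

```text
clock: 20.47
ee_pos: [0.5043, -0.0055, 0.2541]
tcp_rot: [-0.001, 0.44, 0.898, 0.0]
contact_force: [-4.1, 5.5, -5.0]
grip_width: 0.0206
grasp_force: 59.4
```

Emit:
apply_moves --steps '[{"rx": 0, "ry": 0, "rz": -5, "dx": -0.0004, "dy": -0.0081, "dz": 0, "claw": 1}, {"rx": 0, "ry": 0, "rz": -5, "dx": -0.0004, "dy": -0.0081, "dz": 0, "claw": 1}, {"rx": 0, "ry": 0, "rz": -5, "dx": -0.0004, "dy": -0.0081, "dz": 0, "claw": 1}, {"rx": 0, "ry": 0, "rz": -5, "dx": -0.0004, "dy": -0.0081, "dz": 0, "claw": 1}, {"rx": 0, "ry": 0, "rz": 0, "dx": 0, "dy": 0, "dz": 0, "claw": 1}]'

```text
clock: 20.88
ee_pos: [0.4826, -0.0296, 0.254]
tcp_rot: [-0.001, 0.278, 0.961, 0.0]
contact_force: [-10.0, 4.6, 0.8]
grip_width: 0.0201
grasp_force: 60.1
```

Run:
```python
from h import *
s,r=st(); M=r.as_matrix(); print(s['ee_pos'],np.degrees(np.arctan2(M[1,1],M[0,1])),s['contact_force'],s['torque']); print(M.T@(np.array([.5611,-.0788,.1])-s['ee_pos']), s['q'])
```

```text
[ 0.48262647 -0.0296329   0.2540169 ] 57.77658068046193 [-9.96809548  4.62585488  0.82624684] [ 0.68816094  1.64717874 -0.03945692]
[-0.09299327  0.00033242  0.15378181] [-1.14230909e-01 -2.29038957e-01  2.02012897e+00  6.27603971e-04
  1.35301707e+00 -1.12275816e+00]
```

Emit:
apply_moves --steps '[{"rx": 0, "ry": 0, "rz": -3, "dx": 0.0008, "dy": -0.0048, "dz": 0, "claw": 1}, {"rx": 0, "ry": 0, "rz": -3, "dx": 0, "dy": -0.0048, "dz": 0, "claw": 1}, {"rx": 0, "ry": 0, "rz": 0, "dx": 0, "dy": 0, "dz": 0, "claw": 1}]'

```text
clock: 21.13
ee_pos: [0.4776, -0.0374, 0.2541]
tcp_rot: [-0.0, 0.228, 0.974, -0.0]
contact_force: [-2.3, 1.8, -4.9]
grip_width: 0.0202
grasp_force: 59.6
```

Emit:
apply_moves --steps '[{"rx": 0, "ry": 0, "rz": -2, "dx": 0, "dy": -0.0033, "dz": 0, "claw": 1}, {"rx": 0, "ry": 0, "rz": 0, "dx": 0, "dy": 0, "dz": 0, "claw": 1}]'

```text
clock: 21.3
ee_pos: [0.4763, -0.0402, 0.2541]
tcp_rot: [-0.0, 0.212, 0.977, -0.0]
contact_force: [-2.4, 1.0, -4.2]
grip_width: 0.0202
grasp_force: 59.7
```

Emit:
apply_moves --steps '[{"rx": 0, "ry": 0, "rz": -2, "dx": 0, "dy": -0.0033, "dz": 0, "claw": 1}, {"rx": 0, "ry": 0, "rz": 0, "dx": 0, "dy": 0, "dz": 0, "claw": 1}]'

```text
clock: 21.47
ee_pos: [0.475, -0.0431, 0.2541]
tcp_rot: [-0.0, 0.195, 0.981, -0.0]
contact_force: [-2.8, 0.9, -4.9]
grip_width: 0.0202
grasp_force: 59.6
```

Run:
```python
from h import *
s,r=st(); M=r.as_matrix(); print(s['ee_pos'],np.degrees(np.arctan2(M[1,1],M[0,1])),M.T@s['contact_force'],M.T@s['torque']); print(M.T@(np.array([.5611,-.0788,.1])-s['ee_pos']), s['q'])
```

```text
[ 0.47495305 -0.04311309  0.25409857] 67.52598307004304 [ 2.87175092 -0.26768979  4.95005972] [0.0882303  0.42803889 0.22899012]
[-9.33306058e-02 -3.38379130e-06  1.54047461e-01] [-1.43988363e-01 -2.45942946e-01  2.03378360e+00 -1.34588137e-04
  1.35435060e+00 -1.32251008e+00]
```

Emit:
apply_moves --steps '[{"rx": 0, "ry": 0, "rz": -2, "dx": 0, "dy": -0.0033, "dz": 0, "claw": 1}, {"rx": 0, "ry": 0, "rz": 0, "dx": 0, "dy": 0, "dz": 0, "claw": 1}]'

```text
clock: 21.63
ee_pos: [0.4737, -0.0462, 0.2541]
tcp_rot: [-0.0, 0.178, 0.984, -0.0]
contact_force: [-1.2, 0.5, -5.2]
grip_width: 0.0204
grasp_force: 59.6
```

Emit:
apply_moves --steps '[{"rx": 0, "ry": 0, "rz": -2, "dx": 0, "dy": -0.0033, "dz": 0, "claw": 1}, {"rx": 0, "ry": 0, "rz": 0, "dx": 0, "dy": 0, "dz": 0, "claw": 1}]'

```text
clock: 21.8
ee_pos: [0.4726, -0.0492, 0.2541]
tcp_rot: [-0.0, 0.16, 0.987, -0.0]
contact_force: [-1.5, 1.7, -5.2]
grip_width: 0.0201
grasp_force: 59.5
```

Run:
```python
from h import *
s,r=st(); M=r.as_matrix(); print(s['ee_pos'],np.degrees(np.arctan2(M[1,1],M[0,1])),M.T@s['contact_force'],M.T@s['torque']); print(M.T@(np.array([.5611,-.0788,.1])-s['ee_pos']))
```

```text
[ 0.47255691 -0.0492196   0.25410486] 71.53980331141405 [1.9248259  1.13034586 5.16040898] [-0.1475477   0.38578638  0.23219052]
[-9.34096698e-02 -8.35631418e-06  1.54070827e-01]
```

Emit:
apply_moves --steps '[{"rx": 0, "ry": 0, "rz": -2, "dx": 0, "dy": -0.0033, "dz": 0, "claw": 1}, {"rx": 0, "ry": 0, "rz": 0, "dx": 0, "dy": 0, "dz": 0, "claw": 1}]'

```text
clock: 21.97
ee_pos: [0.4715, -0.0524, 0.2542]
tcp_rot: [-0.0, 0.143, 0.99, -0.0]
contact_force: [-0.9, 0.4, -5.0]
grip_width: 0.0204
grasp_force: 59.5
```

Run:
```python
from h import *
s,r=st(); M=r.as_matrix(); print(s['ee_pos'],np.degrees(np.arctan2(M[1,1],M[0,1])),M.T@s['contact_force'],M.T@s['torque']); 
a=snap('scene','s7')['pixels'][:,:,::-1]; t=snap('top','t7')['pixels'][:,:,::-1]
o=np.zeros((600,800,3),np.uint8); o[:360,:480]=cv2.resize(a[220:310,210:330],None,fx=4,fy=4); o[:240,480:]=cv2.resize(t[150:210,370:450],None,fx=4,fy=4)
o[360:,:480]=cv2.resize(t[150:270,270:510],None,fx=2,fy=2)
cv2.imwrite('pics/m7.png',o)
```

```text
[ 0.47153642 -0.05235881  0.25419081] 73.54507151363285 [0.99151313 0.11807862 4.98453874] [-0.06989376  0.30740085  0.2886619 ]
```

View pics/m7.png

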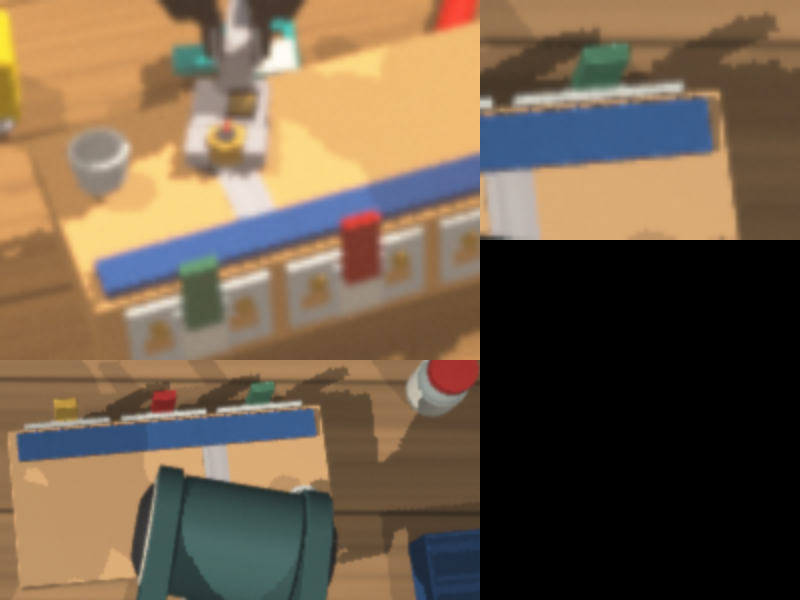

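Emit:
apply_moves --steps '[{"rx": 0, "ry": 0, "rz": -2, "dx": 0, "dy": -0.0033, "dz": 0, "claw": 1}, {"rx": 0, "ry": 0, "rz": 0, "dx": 0, "dy": 0, "dz": 0, "claw": 1}]'

```text
clock: 22.23
ee_pos: [0.4706, -0.0556, 0.2542]
tcp_rot: [-0.0, 0.125, 0.992, -0.0]
contact_force: [-1.1, -0.3, -5.8]
grip_width: 0.02
grasp_force: 59.5
```

Emit:
apply_moves --steps '[{"rx": 0, "ry": 0, "rz": -2, "dx": 0, "dy": -0.0033, "dz": 0, "claw": 1}, {"rx": 0, "ry": 0, "rz": 0, "dx": 0, "dy": 0, "dz": 0, "claw": 1}]'

```text
clock: 22.4
ee_pos: [0.4698, -0.0588, 0.2543]
tcp_rot: [0.0, 0.108, 0.994, -0.0]
contact_force: [-1.1, -0.8, -7.5]
grip_width: 0.0202
grasp_force: 59.5
```

Run:
```python
from h import *
s,r=st(); M=r.as_matrix(); print(s['ee_pos'],np.degrees(np.arctan2(M[1,1],M[0,1])),M.T@s['contact_force'],M.T@s['torque']); 
t=snap('top','t8')['pixels']
for f in ['top0','t8']:
    p=np.load(f+'.npz')['p'].astype(int)
    blue=(p[:,:,2]>p[:,:,0]+40)
    for u in (300,330,395): print(f,u,np.where(blue[150:215,u])[0][[0,-1]]+150)
```

```text
[ 0.46977698 -0.05883786  0.25433282] 77.57585346835873 [ 0.95805146 -0.98110019  7.45691537] [0.10869271 0.17350226 0.33297284]
top0 300 [180 192]
top0 330 [177 189]
top0 395 [171 184]
t8 300 [185 197]
t8 330 [183 195]
t8 395 [177 189]
```

Run:
```python
from h import *
def edge(f,u):
    p=np.load(f+'.npz')['p'].astype(float); c=(p[:,u,2]-p[:,u,0])
    w=np.clip((c[165:212]+60)/140,0,1); return (w*np.arange(165,212)).sum()/w.sum(), w.sum()
us=[u for u in range(290,350,3)]
# direct: world x shift from rail centroid
for f in ['top0','t7','t8']:
    X=[]
    for u in us:
        p=np.load(f+'.npz')['p'].astype(float); c=p[:,u,2]-p[:,u,0]; v=np.arange(160,215); m=c[160:215]>20
        vv=v[m]; X.append(ray(f,u,vv.mean(),.0885)[:2])
    X=np.array(X); k=np.polyfit(X[:,1],X[:,0],1); print(f,np.polyval(k,.08),np.degrees(np.arctan(-k[0])))
```

```text
top0 0.642407857524961 5.842201678086187
t7 0.629905218714017 5.385116338502292
t8 0.6299133824337264 5.259804401683843
```

Emit:
apply_moves --steps '[{"rx": 0, "ry": 0, "rz": 3, "dx": 0, "dy": 0.005, "dz": 0, "claw": 1}, {"rx": 0, "ry": 0, "rz": 0, "dx": 0, "dy": 0, "dz": 0, "claw": 1}, {"rx": 0, "ry": 0, "rz": 0, "dx": 0, "dy": 0, "dz": 0, "claw": 1}]'

```text
clock: 22.7
ee_pos: [0.4709, -0.0538, 0.2544]
tcp_rot: [0.0, 0.134, 0.991, -0.0]
contact_force: [0.4, -3.7, -6.0]
grip_width: 0.0204
grasp_force: 59.6
```

Emit:
apply_moves --steps '[{"rx": 0, "ry": 0, "rz": 0, "dx": 0, "dy": 0, "dz": -0.003, "claw": 1}, {"rx": 0, "ry": 0, "rz": 0, "dx": 0, "dy": 0, "dz": 0, "claw": 1}]'

```text
clock: 22.87
ee_pos: [0.4708, -0.0539, 0.2575]
tcp_rot: [-0.0, 0.133, 0.991, -0.0]
contact_force: [1.9, -3.2, -10.3]
grip_width: 0.0203
grasp_force: 59.1
```

Emit:
apply_moves --steps '[{"rx": 0, "ry": 0, "rz": 0, "dx": 0, "dy": 0, "dz": -0.003, "claw": 1}, {"rx": 0, "ry": 0, "rz": 0, "dx": 0, "dy": 0, "dz": -0.003, "claw": 1}, {"rx": 0, "ry": 0, "rz": 0, "dx": 0, "dy": 0, "dz": 0, "claw": 1}]'

```text
clock: 23.12
ee_pos: [0.4709, -0.0539, 0.2636]
tcp_rot: [0.0, 0.134, 0.991, 0.0]
contact_force: [1.8, -2.8, -10.5]
grip_width: 0.02
grasp_force: 59.1
```

Run:
```python
from h import *
s,r=st(); M=r.as_matrix(); print(s['ee_pos'],np.degrees(np.arctan2(M[1,1],M[0,1])),M.T@s['contact_force'],M.T@s['torque']);
```

```text
[ 0.47088416 -0.05391315  0.26362586] 74.64066668652093 [-2.46340254 -2.25054363 10.48582652] [ 0.29777514 -0.08308763  0.23972971]
```

Emit:
apply_moves --steps '[{"rx": 0, "ry": 0, "rz": 0, "dx": 0, "dy": 0, "dz": -0.004, "claw": 1}, {"rx": 0, "ry": 0, "rz": 0, "dx": 0, "dy": 0, "dz": -0.004, "claw": 1}, {"rx": 0, "ry": 0, "rz": 0, "dx": 0, "dy": 0, "dz": -0.004, "claw": 1}, {"rx": 0, "ry": 0, "rz": 0, "dx": 0, "dy": 0, "dz": -0.01, "claw": 1}, {"rx": 0, "ry": 0, "rz": 0, "dx": 0, "dy": 0, "dz": 0, "claw": 1}]'

```text
clock: 23.53
ee_pos: [0.4709, -0.0538, 0.2868]
tcp_rot: [0.0, 0.134, 0.991, 0.0]
contact_force: [-3.5, 0.3, -6.4]
grip_width: 0.02
grasp_force: 59.2
```

Run:
```python
from h import *
s,r=st(); M=r.as_matrix(); print(s['ee_pos'],np.degrees(np.arctan2(M[1,1],M[0,1])),M.T@s['contact_force'],M.T@s['torque'],s['grip_width']); 
t=snap('top','t9')
for f in ['t8','t9']:
    X=[]
    for u in range(290,350,3):
        p=np.load(f+'.npz')['p'].astype(float); c=p[:,u,2]-p[:,u,0]; v=np.arange(160,215); m=c[160:215]>20
        X.append(ray(f,u,v[m].mean(),.0885)[:2])
    X=np.array(X); k=np.polyfit(X[:,1],X[:,0],1); print(f,np.polyval(k,.08))
```

```text
[ 0.47089535 -0.05382965  0.28678054] 74.63686046192187 [ 3.46200561 -0.59312314  6.41894194] [0.15639845 0.88223574 0.16347134] 0.020036162652008926
t8 0.6299133824337264
t9 0.629905218714017
```

Emit:
apply_moves --steps '[{"rx": 0, "ry": 0, "rz": 0, "dx": 0, "dy": 0, "dz": -0.03, "claw": 1}, {"rx": 0, "ry": 0, "rz": 0, "dx": 0, "dy": 0, "dz": -0.03, "claw": 1}, {"rx": 0, "ry": 0, "rz": 0, "dx": 0.0058, "dy": 0.0372, "dz": 0, "claw": 1}, {"rx": 0, "ry": 0, "rz": 0, "dx": 0.0058, "dy": 0.0372, "dz": 0, "claw": 1}, {"rx": 0, "ry": 0, "rz": 0, "dx": 0.0058, "dy": 0.0372, "dz": 0, "claw": 1}, {"rx": 0, "ry": 0, "rz": 0, "dx": 0.0058, "dy": 0.0372, "dz": 0, "claw": 1}, {"rx": 0, "ry": 0, "rz": 0, "dx": 0.0058, "dy": 0.0372, "dz": 0, "claw": 1}, {"rx": 0, "ry": 0, "rz": 0, "dx": 0.0058, "dy": 0.0372, "dz": 0, "claw": 1}]'

```text
clock: 24.25
ee_pos: [0.4962, 0.1727, 0.3456]
tcp_rot: [0.0, 0.133, 0.991, 0.0]
contact_force: [1.0, -0.6, -5.3]
grip_width: 0.0201
grasp_force: 61.1
```

Emit:
apply_moves --steps '[{"rx": 0, "ry": 0, "rz": 0, "dx": 0.0058, "dy": 0.0372, "dz": 0, "claw": 1}, {"rx": 0, "ry": 0, "rz": 0, "dx": 0.0058, "dy": 0.0372, "dz": 0, "claw": 1}, {"rx": 0, "ry": 0, "rz": 0, "dx": 0.0058, "dy": 0.0372, "dz": 0, "claw": 1}, {"rx": 0, "ry": 0, "rz": 0, "dx": 0.0058, "dy": 0.0372, "dz": 0, "claw": 1}, {"rx": 0, "ry": 0, "rz": 0, "dx": 0.0058, "dy": 0.0372, "dz": 0, "claw": 1}, {"rx": 0, "ry": 0, "rz": -6, "dx": 0, "dy": 0, "dz": 0, "claw": 1}, {"rx": 0, "ry": 0, "rz": 0, "dx": 0, "dy": 0, "dz": 0, "claw": 1}, {"rx": 0, "ry": 0, "rz": 0, "dx": 0, "dy": 0, "dz": 0, "claw": 1}]'

```text
clock: 24.92
ee_pos: [0.5177, 0.3579, 0.3449]
tcp_rot: [-0.0, 0.082, 0.997, -0.0]
contact_force: [0.1, -0.7, -4.9]
grip_width: 0.0199
grasp_force: 61.5
```

Run:
```python
from h import *
s,r=st(); M=r.as_matrix(); print(s['ee_pos'],np.degrees(np.arctan2(M[1,1],M[0,1])),M.T@s['contact_force'],M.T@s['torque'],s['grip_width'])
a=snap('wrist','w10')['pixels'][:,:,::-1]; t=snap('top','t10')['pixels'][:,:,::-1]; c=snap('scene','s10')['pixels'][:,:,::-1]
o=np.zeros((600,800,3),np.uint8); o[:300,:400]=cv2.resize(a,(400,300)); o[:300,400:]=cv2.resize(t[100:400,100:500],(400,300)); o[300:,:400]=cv2.resize(t[155:230,270:370],(400,300)); o[300:,400:]=cv2.resize(c[150:300,350:550],(400,300))
cv2.imwrite('pics/m10.png',o)
```

```text
[0.51766668 0.3578729  0.34492234] 80.54885669468767 [-0.26852396 -0.69691272  4.87086425] [0.0168887  0.04475861 0.0113402 ] 0.019918486074975584
```

View pics/m10.png

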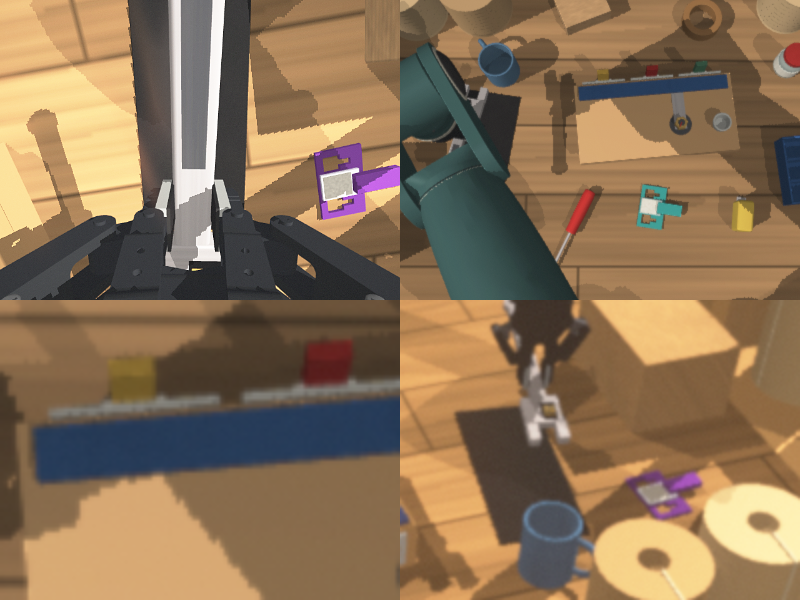

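Emit:
apply_moves --steps '[{"rx": 0, "ry": 0, "rz": 0, "dx": 0, "dy": 0, "dz": 0.03, "claw": 1}, {"rx": 0, "ry": 0, "rz": 0, "dx": 0, "dy": 0, "dz": 0.035, "claw": 1}, {"rx": 0, "ry": 0, "rz": 0, "dx": 0, "dy": 0, "dz": 0.035, "claw": 1}, {"rx": 0, "ry": 0, "rz": 0, "dx": 0, "dy": 0, "dz": 0.035, "claw": 1}, {"rx": 0, "ry": 0, "rz": 0, "dx": 0, "dy": 0, "dz": 0.02, "claw": 1}, {"rx": 0, "ry": 0, "rz": 0, "dx": 0, "dy": 0, "dz": 0.007, "claw": 1}, {"rx": 0, "ry": 0, "rz": 0, "dx": 0, "dy": 0, "dz": 0, "claw": 1}, {"rx": 0, "ry": 0, "rz": 0, "dx": 0, "dy": 0, "dz": 0, "claw": 1}]'

```text
clock: 25.73
ee_pos: [0.5183, 0.3575, 0.1848]
tcp_rot: [0.001, 0.082, 0.997, 0.0]
contact_force: [1.2, 0.8, -4.5]
grip_width: 0.0201
grasp_force: 61.4
```

Emit:
apply_moves --steps '[{"rx": 0, "ry": 0, "rz": 0, "dx": 0, "dy": 0, "dz": 0.002, "claw": 1}, {"rx": 0, "ry": 0, "rz": 0, "dx": 0, "dy": 0, "dz": 0, "claw": 1}]'

```text
clock: 25.9
ee_pos: [0.5182, 0.3577, 0.1828]
tcp_rot: [0.001, 0.082, 0.997, 0.001]
contact_force: [-0.4, -0.2, -6.0]
grip_width: 0.0201
grasp_force: 61.4
```

Emit:
apply_moves --steps '[{"rx": 0, "ry": 0, "rz": 0, "dx": 0, "dy": 0, "dz": 0.002, "claw": 1}, {"rx": 0, "ry": 0, "rz": 0, "dx": 0, "dy": 0, "dz": 0.002, "claw": 1}, {"rx": 0, "ry": 0, "rz": 0, "dx": 0, "dy": 0, "dz": 0, "claw": 1}]'

```text
clock: 26.15
ee_pos: [0.518, 0.3579, 0.1783]
tcp_rot: [0.001, 0.082, 0.997, 0.0]
contact_force: [-2.6, 1.1, 0.9]
grip_width: 0.0201
grasp_force: 62.2
```

Emit:
apply_moves --steps '[{"rx": 0, "ry": 0, "rz": 0, "dx": 0, "dy": 0, "dz": 0.0015, "claw": 1}, {"rx": 0, "ry": 0, "rz": 0, "dx": 0, "dy": 0, "dz": 0, "claw": 1}]'

```text
clock: 26.32
ee_pos: [0.518, 0.358, 0.1781]
tcp_rot: [0.001, 0.082, 0.997, 0.0]
contact_force: [-11.4, -3.5, 19.7]
grip_width: 0.0199
grasp_force: 64.4
```

Emit:
apply_moves --steps '[{"rx": 0, "ry": 0, "rz": 0, "dx": 0, "dy": 0, "dz": -0.001, "claw": 0}, {"rx": 0, "ry": 0, "rz": 0, "dx": 0, "dy": 0, "dz": 0, "claw": -0.2}, {"rx": 0, "ry": 0, "rz": 0, "dx": 0, "dy": 0, "dz": 0, "claw": -0.2}, {"rx": 0, "ry": 0, "rz": 0, "dx": 0, "dy": 0, "dz": 0, "claw": -0.2}, {"rx": 0, "ry": 0, "rz": 0, "dx": 0, "dy": 0, "dz": -0.04, "claw": -0.2}, {"rx": 0, "ry": 0, "rz": 0, "dx": 0, "dy": 0, "dz": -0.04, "claw": -1}, {"rx": 0, "ry": 0, "rz": 0, "dx": 0, "dy": 0, "dz": -0.04, "claw": -1}, {"rx": 0, "ry": 0, "rz": 0, "dx": 0, "dy": 0, "dz": -0.04, "claw": -1}]'

```text
clock: 26.98
ee_pos: [0.5176, 0.3575, 0.3385]
tcp_rot: [-0.0, 0.082, 0.997, -0.0]
contact_force: [0.4, 0.1, 0.8]
grip_width: 0.0841
grasp_force: 0.0
```

Emit:
apply_moves --steps '[{"rx": 0, "ry": 0, "rz": 0, "dx": -0.0194, "dy": -0.0314, "dz": 0, "claw": -1}, {"rx": 0, "ry": 0, "rz": 0, "dx": -0.0194, "dy": -0.0314, "dz": 0, "claw": -1}, {"rx": 0, "ry": 0, "rz": 0, "dx": -0.0194, "dy": -0.0314, "dz": 0, "claw": -1}, {"rx": 0, "ry": 0, "rz": 0, "dx": -0.0194, "dy": -0.0314, "dz": 0, "claw": -1}, {"rx": 0, "ry": 0, "rz": 0, "dx": -0.0194, "dy": -0.0314, "dz": 0, "claw": -1}, {"rx": 0, "ry": 0, "rz": 0, "dx": -0.0194, "dy": -0.0314, "dz": 0, "claw": -1}, {"rx": 0, "ry": 0, "rz": 0, "dx": -0.0194, "dy": -0.0314, "dz": 0, "claw": -1}, {"rx": 0, "ry": 0, "rz": 0, "dx": -0.0194, "dy": -0.0314, "dz": 0, "claw": -1}]'

```text
clock: 27.65
ee_pos: [0.6304, 0.0827, 0.3368]
tcp_rot: [0.0, 0.082, 0.997, 0.0]
contact_force: [0.4, 0.4, 0.5]
grip_width: 0.0854
grasp_force: 0.0
```

Emit:
apply_moves --steps '[{"rx": 0, "ry": 0, "rz": -5, "dx": 0, "dy": 0, "dz": 0, "claw": -1}, {"rx": 0, "ry": 0, "rz": -5, "dx": 0, "dy": 0, "dz": 0, "claw": -1}, {"rx": 0, "ry": 0, "rz": -5, "dx": 0, "dy": 0, "dz": 0, "claw": -1}, {"rx": 0, "ry": 0, "rz": 0, "dx": 0, "dy": 0, "dz": 0, "claw": -1}, {"rx": 0, "ry": 0, "rz": 0, "dx": 0, "dy": 0, "dz": 0, "claw": -1}]'

```text
clock: 28.07
ee_pos: [0.63, 0.0845, 0.3367]
tcp_rot: [-0.0, -0.048, 0.999, -0.0]
contact_force: [-0.0, 0.1, 0.1]
grip_width: 0.0853
grasp_force: 0.0
```

```bash
cat > fit.py <<'E'
from h import *
from scipy.optimize import minimize
HUE={'y':(18,34),'r':None,'g':(65,86),'b':(98,122)}
def cmask(f,c):
    p=np.load(f+'.npz')['p']; h=cv2.cvtColor(p,cv2.COLOR_RGB2HSV); H,S,V=[h[:,:,i].astype(int) for i in range(3)]
    if c=='r': m=((H<5)|(H>174))&(S>150)&(V>50)
    elif c=='y': m=(H>=20)&(H<=30)&(S>170)&(V>80)
    elif c=='g': m=(H>=65)&(H<=86)&(S>70)&(V>40)
    else: m=(H>=98)&(H<=122)&(S>110)&(V>30)
    return m.astype(np.uint8)
def fit(views,c,box,x0,yaw=None,rad=60):
    # box: (xmin,xmax,ymin,ymax,zmin,zmax) in object frame; x0 world x,y (,yaw deg)
    C=np.array([[x,y,z] for x in box[:2] for y in box[2:4] for z in box[4:]])
    def hull(f,q):
        a=np.radians(q[2]); R_=np.array([[np.cos(a),-np.sin(a),0],[np.sin(a),np.cos(a),0],[0,0,1]])
        P=C@R_.T+[q[0],q[1],0]; u=np.array([proj(f,p) for p in P],np.float32)
        m=np.zeros((480,640),np.uint8); cv2.fillConvexPoly(m,np.round(cv2.convexHull(u)*16).astype(np.int32),1,shift=4); return m
    ms={}
    for f in views:
        m=cmask(f,c); g=hull(f,(x0[0],x0[1],x0[2] if yaw is None else yaw)); g=cv2.dilate(g,np.ones((15,15)),iterations=2); m=m*g
        n,l,s,_=cv2.connectedComponentsWithStats(m)
        if n<2: print('none',f,c); continue
        ms[f]=(l==1+np.argmax(s[1:,4])).astype(np.uint8)
    def cost(v):
        q=(v[0],v[1],v[2]*10 if yaw is None else yaw); k=0
        for f,m in ms.items():
            g=hull(f,q); k-=(m&g).sum()/max(1,(m|g).sum())
        return k/len(ms)
    v0=[x0[0],x0[1]]+([x0[2]/10] if yaw is None else [])
    sim=[v0]+[list(np.array(v0)+np.eye(len(v0))[i]*(.008 if i<2 else .5)) for i in range(len(v0))]
    r=minimize(cost,v0,method='Nelder-Mead',options=dict(initial_simplex=sim,xatol=1e-4,fatol=1e-4))
    return np.round(r.x*[1,1,10][:len(v0)],4),round(-r.fun,3)
E
python3 - <<'E'
from fit import *
for n in ['wrist','top','scene']: snap(n,n[0]+'11')
s,r=st(); M=r.as_matrix(); print(s['ee_pos'],np.degrees(np.arctan2(M[1,1],M[0,1])))
tb=(-.005,.005,-.012,.012,.064,.112)
for c,x in zip('yrg',[(.66,.085),(.667,-.019),(.676,-.12)]):
    for v in (['w11'],['t11'],['s11']):
        try: print(c,v,fit(v,c,tb,x,yaw=5.5))
        except Exception as e: print(c,v,e)
cb=(-.0725,.0725,-.06,.06,0,.06)
print(fit(['t11','s11'],'b',cb,(.468,-.36,6)),fit(['t11'],'b',cb,(.468,-.36,6)),fit(['s11'],'b',cb,(.468,-.36,6)))
E
```

```text
[0.62996731 0.08470023 0.3367898 ] 95.51126003057023
y ['w11'] (array([0.6663, 0.0871]), np.float64(0.883))
none t11 y
y ['t11'] division by zero
y ['s11'] (array([0.6605, 0.082 ]), np.float64(0.12))
r ['w11'] (array([ 0.6759, -0.0175]), np.float64(0.824))
r ['t11'] (array([ 0.675, -0.025]), np.float64(0.183))
r ['s11'] (array([ 0.675 , -0.0191]), np.float64(0.059))
none w11 g
g ['w11'] division by zero
g ['t11'] (array([ 0.6868, -0.1225]), np.float64(0.658))
g ['s11'] (array([ 0.6743, -0.1255]), np.float64(0.042))
(array([ 0.4729, -0.3654,  6.6921]), np.float64(0.465)) (array([ 0.4729, -0.3654,  6.6921]), np.float64(0.926)) (array([ 0.3335, -0.2586, -1.8527]), np.float64(0.005))
```

Emit:
apply_moves --steps '[{"rx": 0, "ry": 0, "rz": 0, "dx": -0.0364, "dy": -0.001, "dz": 0, "claw": -1}, {"rx": 0, "ry": 0, "rz": 0, "dx": 0, "dy": 0, "dz": 0.04, "claw": -1}, {"rx": 0, "ry": 0, "rz": 0, "dx": 0, "dy": 0, "dz": 0.035, "claw": -1}, {"rx": 0, "ry": 0, "rz": 0, "dx": 0, "dy": 0, "dz": 0.007, "claw": -1}, {"rx": 0, "ry": 0, "rz": 0, "dx": 0, "dy": 0, "dz": 0, "claw": 1}, {"rx": 0, "ry": 0, "rz": 0, "dx": 0, "dy": 0, "dz": 0, "claw": 1}, {"rx": 0, "ry": 0, "rz": 0, "dx": 0, "dy": 0, "dz": 0, "claw": 1}, {"rx": 0, "ry": 0, "rz": 0, "dx": 0, "dy": 0, "dz": 0, "claw": 1}]'

```text
clock: 28.88
ee_pos: [0.6666, 0.0872, 0.2575]
tcp_rot: [0.002, -0.049, 0.999, 0.0]
contact_force: [-0.4, 0.6, 0.7]
grip_width: 0.0388
grasp_force: 0.0
```

Emit:
apply_moves --steps '[{"rx": 0, "ry": 0, "rz": 0, "dx": 0, "dy": 0, "dz": 0, "claw": 1}, {"rx": 0, "ry": 0, "rz": 0, "dx": 0, "dy": 0, "dz": 0, "claw": 1}, {"rx": 0, "ry": 0, "rz": 0, "dx": 0, "dy": 0, "dz": 0, "claw": 1}]'

```text
clock: 29.13
ee_pos: [0.6666, 0.0872, 0.2566]
tcp_rot: [0.001, -0.049, 0.999, 0.0]
contact_force: [-0.0, 0.6, 7.3]
grip_width: 0.0231
grasp_force: 58.5
```

Emit:
apply_moves --steps '[{"rx": 0, "ry": 0, "rz": 0, "dx": 0, "dy": 0, "dz": -0.007, "claw": 1}, {"rx": 0, "ry": 0, "rz": 0, "dx": 0, "dy": 0, "dz": -0.007, "claw": 1}, {"rx": 0, "ry": 0, "rz": 0, "dx": 0, "dy": 0, "dz": -0.006, "claw": 1}, {"rx": 0, "ry": 0, "rz": 0, "dx": 0, "dy": 0, "dz": 0, "claw": 1}, {"rx": 0, "ry": 0, "rz": 0, "dx": 0, "dy": 0, "dz": 0, "claw": 1}]'

```text
clock: 29.55
ee_pos: [0.6664, 0.0871, 0.2755]
tcp_rot: [0.0, -0.049, 0.999, 0.0]
contact_force: [2.0, -0.7, -0.4]
grip_width: 0.023
grasp_force: 59.1
```

Emit:
apply_moves --steps '[{"rx": 0, "ry": 0, "rz": 0, "dx": -0.003, "dy": 0, "dz": 0, "claw": 1}, {"rx": 0, "ry": 0, "rz": 0, "dx": 0, "dy": 0, "dz": 0, "claw": 1}]'

```text
clock: 29.72
ee_pos: [0.6695, 0.0874, 0.2744]
tcp_rot: [-0.0, -0.049, 0.999, -0.0]
contact_force: [-0.1, -0.4, -0.8]
grip_width: 0.0223
grasp_force: 59.0
```

Emit:
apply_moves --steps '[{"rx": 0, "ry": 0, "rz": 0, "dx": -0.003, "dy": 0, "dz": 0, "claw": 1}, {"rx": 0, "ry": 0, "rz": 0, "dx": 0, "dy": 0, "dz": 0, "claw": 1}]'

```text
clock: 29.88
ee_pos: [0.6726, 0.0877, 0.2744]
tcp_rot: [-0.0, -0.049, 0.999, 0.0]
contact_force: [0.4, -0.7, -1.2]
grip_width: 0.0231
grasp_force: 59.0
```

Emit:
apply_moves --steps '[{"rx": 0, "ry": 0, "rz": 0, "dx": 0, "dy": 0, "dz": -0.0015, "claw": 1}, {"rx": 0, "ry": 0, "rz": 0, "dx": -0.004, "dy": 0, "dz": 0, "claw": 1}, {"rx": 0, "ry": 0, "rz": 0, "dx": 0, "dy": 0, "dz": 0, "claw": 1}]'

```text
clock: 30.13
ee_pos: [0.6767, 0.0881, 0.2764]
tcp_rot: [0.0, -0.049, 0.999, -0.0]
contact_force: [0.3, -1.0, -1.0]
grip_width: 0.0226
grasp_force: 59.0
```

Emit:
apply_moves --steps '[{"rx": 0, "ry": 0, "rz": 0, "dx": -0.004, "dy": 0, "dz": 0, "claw": 1}, {"rx": 0, "ry": 0, "rz": 0, "dx": -0.004, "dy": 0, "dz": 0, "claw": 1}, {"rx": 0, "ry": 0, "rz": 0, "dx": -0.008, "dy": 0, "dz": 0, "claw": 1}, {"rx": 0, "ry": 0, "rz": 0, "dx": 0, "dy": 0, "dz": 0, "claw": 1}]'

```text
clock: 30.47
ee_pos: [0.6933, 0.0897, 0.2762]
tcp_rot: [0.0, -0.049, 0.999, -0.0]
contact_force: [-0.3, 0.8, -1.7]
grip_width: 0.0228
grasp_force: 59.0
```

Emit:
apply_moves --steps '[{"rx": 0, "ry": 0, "rz": 0, "dx": 0, "dy": 0, "dz": -0.03, "claw": 1}, {"rx": 0, "ry": 0, "rz": 0, "dx": 0, "dy": 0, "dz": -0.032, "claw": 1}, {"rx": 0, "ry": 0, "rz": 0, "dx": 0, "dy": 0, "dz": -0.032, "claw": 1}, {"rx": 0, "ry": 0, "rz": 0, "dx": 0, "dy": 0, "dz": -0.03, "claw": 1}, {"rx": 0, "ry": 0, "rz": 0, "dx": 0.0177, "dy": -0.0359, "dz": 0, "claw": 1}, {"rx": 0, "ry": 0, "rz": 0, "dx": 0.0177, "dy": -0.0359, "dz": 0, "claw": 1}, {"rx": 0, "ry": 0, "rz": 0, "dx": 0.0177, "dy": -0.0359, "dz": 0, "claw": 1}, {"rx": 0, "ry": 0, "rz": 0, "dx": 0.0177, "dy": -0.0359, "dz": 0, "claw": 1}]'

```text
clock: 31.13
ee_pos: [0.6351, -0.0614, 0.4004]
tcp_rot: [0.0, -0.049, 0.999, -0.0]
contact_force: [-0.0, -0.2, -0.6]
grip_width: 0.0226
grasp_force: 59.0
```

Emit:
apply_moves --steps '[{"rx": 0, "ry": 0, "rz": 0, "dx": 0.0177, "dy": -0.0359, "dz": 0, "claw": 1}, {"rx": 0, "ry": 0, "rz": 0, "dx": 0.0177, "dy": -0.0359, "dz": 0, "claw": 1}, {"rx": 0, "ry": 0, "rz": 0, "dx": 0.0177, "dy": -0.0359, "dz": 0, "claw": 1}, {"rx": 0, "ry": 0, "rz": 0, "dx": 0.0177, "dy": -0.0359, "dz": 0, "claw": 1}, {"rx": 0, "ry": 0, "rz": 0, "dx": 0.0177, "dy": -0.0359, "dz": 0, "claw": 1}, {"rx": 0, "ry": 0, "rz": 0, "dx": 0.0177, "dy": -0.0359, "dz": 0, "claw": 1}, {"rx": 0, "ry": 0, "rz": -1, "dx": 0, "dy": 0, "dz": 0, "claw": 1}, {"rx": 0, "ry": 0, "rz": 0, "dx": 0, "dy": 0, "dz": 0, "claw": 1}]'

```text
clock: 31.8
ee_pos: [0.5506, -0.2868, 0.4002]
tcp_rot: [-0.0, -0.057, 0.998, 0.0]
contact_force: [-0.1, 0.4, -1.0]
grip_width: 0.0228
grasp_force: 59.1
```

Run:
```python
from fit import *
for n in ['wrist','top']: snap(n,n[0]+'12')
s,r=st(); M=r.as_matrix(); print(s['ee_pos'],np.degrees(np.arctan2(M[1,1],M[0,1])),s['q'],s['grip_width'])
cb=(-.0725,.0725,-.06,.06,0,.06)
print(fit(['t12'],'b',cb,(.4729,-.3654,6.7)),fit(['w12'],'b',cb,(.4729,-.3654,6.7)))
```

```text
[ 0.5514507  -0.28476321  0.40023712] 96.5938615127821 [-5.17829280e-01 -5.44291436e-04  1.57031347e+00  3.08646820e-04
  1.57202557e+00 -2.20370985e+00] 0.022933840341630117
none t12 bTraceback (most recent call last):
  File "<stdin>", line 5, in <module>
  File "fit.py", line 31, in fit
    r=minimize(cost,v0,method='Nelder-Mead',options=dict(initial_simplex=sim,xatol=1e-4,fatol=1e-4))
    res = _minimize_neldermead(fun, x0, args, callback, bounds=bounds,
                               **options)
    fsim[k] = func(sim[k])
              ~~~~^^^^^^^^
    fx = function(np.copy(x), *(wrapper_args + args))
  File "fit.py", line 28, in cost
    return k/len(ms)
           ~^~~~~~~~
ZeroDivisionError: division by zero
```

Run:
```python
from fit import *
cb=(-.0725,.0725,-.06,.06,0,.06)
m=cmask('w12','b'); v,u=np.where(m); print(m.sum(),u.min(),u.max(),v.min(),v.max())
print(fit(['w12'],'b',cb,(.4729,-.3654,6.7)))
C=[proj('w12',[.4729+x*.993-y*.117,-.3654+x*.117+y*.993,.06]) for x,y in [(-.0725,-.06),(.0725,-.06),(.0725,.06),(-.0725,.06)]]; print(np.round(C))
```

```text
35689 7 639 0 479
(array([ 0.4706, -0.3657,  5.9794]), np.float64(0.898))
[[105. -27.]
 [131. 196.]
 [294. 195.]
 [291. -28.]]
```

Emit:
apply_moves --steps '[{"rx": 0, "ry": 0, "rz": 0, "dx": 0.0189, "dy": -0.0356, "dz": 0, "claw": 1}, {"rx": 0, "ry": 0, "rz": 0, "dx": 0.0188, "dy": -0.0357, "dz": 0, "claw": 1}, {"rx": 0, "ry": 0, "rz": 0, "dx": 0, "dy": 0, "dz": 0, "claw": 1}, {"rx": 0, "ry": 0, "rz": 0, "dx": 0, "dy": 0, "dz": 0.035, "claw": 1}, {"rx": 0, "ry": 0, "rz": 0, "dx": 0, "dy": 0, "dz": 0.035, "claw": 1}, {"rx": 0, "ry": 0, "rz": 0, "dx": 0, "dy": 0, "dz": 0.02, "claw": 1}, {"rx": 0, "ry": 0, "rz": 0, "dx": 0, "dy": 0, "dz": 0, "claw": 1}]'

```text
clock: 32.48
ee_pos: [0.5222, -0.3586, 0.3052]
tcp_rot: [-0.003, -0.058, 0.998, 0.002]
contact_force: [0.2, -0.1, -1.2]
grip_width: 0.0228
grasp_force: 59.3
```

Emit:
apply_moves --steps '[{"rx": 0, "ry": 0, "rz": 0, "dx": 0, "dy": 0, "dz": 0.015, "claw": 1}, {"rx": 0, "ry": 0, "rz": 0, "dx": 0, "dy": 0, "dz": 0.015, "claw": 1}, {"rx": 0, "ry": 0, "rz": 0, "dx": 0, "dy": 0, "dz": 0.015, "claw": 1}, {"rx": 0, "ry": 0, "rz": 0, "dx": 0, "dy": 0, "dz": 0.015, "claw": 1}, {"rx": 0, "ry": 0, "rz": 0, "dx": 0, "dy": 0, "dz": 0, "claw": 1}]'

```text
clock: 32.9
ee_pos: [0.5216, -0.3597, 0.2466]
tcp_rot: [-0.002, -0.058, 0.998, 0.001]
contact_force: [-0.3, 0.7, -1.6]
grip_width: 0.0226
grasp_force: 59.3
```

Emit:
apply_moves --steps '[{"rx": 0, "ry": 0, "rz": 0, "dx": 0, "dy": 0, "dz": 0.004, "claw": 1}, {"rx": 0, "ry": 0, "rz": 0, "dx": 0, "dy": 0, "dz": 0, "claw": 1}]'

```text
clock: 33.07
ee_pos: [0.5221, -0.3602, 0.2461]
tcp_rot: [-0.0, -0.058, 0.998, 0.0]
contact_force: [0.0, 0.1, -0.5]
grip_width: 0.0229
grasp_force: 59.3
```

Emit:
apply_moves --steps '[{"rx": 0, "ry": 0, "rz": 0, "dx": 0, "dy": 0, "dz": 0.003, "claw": 1}, {"rx": 0, "ry": 0, "rz": 0, "dx": 0, "dy": 0, "dz": 0, "claw": 1}]'

```text
clock: 33.23
ee_pos: [0.5221, -0.3602, 0.2435]
tcp_rot: [0.0, -0.058, 0.998, -0.0]
contact_force: [-0.8, 0.3, -1.6]
grip_width: 0.0224
grasp_force: 59.3
```

Emit:
apply_moves --steps '[{"rx": 0, "ry": 0, "rz": 0, "dx": 0, "dy": 0, "dz": 0.0015, "claw": 1}, {"rx": 0, "ry": 0, "rz": 0, "dx": 0, "dy": 0, "dz": 0, "claw": 1}]'

```text
clock: 33.4
ee_pos: [0.5221, -0.3602, 0.2421]
tcp_rot: [0.0, -0.058, 0.998, -0.0]
contact_force: [-0.1, -0.5, -1.2]
grip_width: 0.0229
grasp_force: 59.6
```

Emit:
apply_moves --steps '[{"rx": 0, "ry": 0, "rz": 0, "dx": 0, "dy": 0, "dz": 0.0015, "claw": 1}, {"rx": 0, "ry": 0, "rz": 0, "dx": 0, "dy": 0, "dz": 0, "claw": 0}, {"rx": 0, "ry": 0, "rz": 0, "dx": 0, "dy": 0, "dz": 0, "claw": -0.2}, {"rx": 0, "ry": 0, "rz": 0, "dx": 0, "dy": 0, "dz": 0, "claw": -0.2}, {"rx": 0, "ry": 0, "rz": 0, "dx": 0, "dy": 0, "dz": -0.03, "claw": -0.2}, {"rx": 0, "ry": 0, "rz": 0, "dx": 0, "dy": 0, "dz": -0.04, "claw": -1}, {"rx": 0, "ry": 0, "rz": 0, "dx": 0, "dy": 0, "dz": -0.04, "claw": -1}, {"rx": 0, "ry": 0, "rz": 1, "dx": 0, "dy": 0, "dz": 0, "claw": -1}]'

```text
clock: 34.07
ee_pos: [0.5225, -0.3605, 0.3591]
tcp_rot: [0.004, -0.049, 0.999, -0.003]
contact_force: [0.0, -0.3, 0.4]
grip_width: 0.0843
grasp_force: 0.0
```

Emit:
apply_moves --steps '[{"rx": 0, "ry": 0, "rz": 0, "dx": -0.0192, "dy": 0.0323, "dz": 0, "claw": -1}, {"rx": 0, "ry": 0, "rz": 0, "dx": -0.0192, "dy": 0.0323, "dz": 0, "claw": -1}, {"rx": 0, "ry": 0, "rz": 0, "dx": -0.0192, "dy": 0.0323, "dz": 0, "claw": -1}, {"rx": 0, "ry": 0, "rz": 0, "dx": -0.0192, "dy": 0.0323, "dz": 0, "claw": -1}, {"rx": 0, "ry": 0, "rz": 0, "dx": -0.0192, "dy": 0.0323, "dz": 0, "claw": -1}, {"rx": 0, "ry": 0, "rz": 0, "dx": -0.0192, "dy": 0.0323, "dz": 0, "claw": -1}, {"rx": 0, "ry": 0, "rz": 0, "dx": -0.0192, "dy": 0.0323, "dz": 0, "claw": -1}, {"rx": 0, "ry": 0, "rz": 0, "dx": -0.0192, "dy": 0.0323, "dz": 0, "claw": -1}]'

```text
clock: 34.73
ee_pos: [0.65, -0.0861, 0.3501]
tcp_rot: [0.0, -0.049, 0.999, -0.0]
contact_force: [0.4, 0.0, -0.2]
grip_width: 0.0855
grasp_force: 0.0
```

Emit:
apply_moves --steps '[{"rx": 0, "ry": 0, "rz": 0, "dx": 0, "dy": 0.0323, "dz": 0, "claw": -1}, {"rx": 0, "ry": 0, "rz": 0, "dx": 0, "dy": 0.0323, "dz": 0, "claw": -1}, {"rx": 0, "ry": 0, "rz": 0, "dx": 0, "dy": 0, "dz": 0, "claw": -1}, {"rx": 0, "ry": 0, "rz": 0, "dx": 0, "dy": 0, "dz": 0, "claw": -1}]'

```text
clock: 35.07
ee_pos: [0.6432, -0.0222, 0.3501]
tcp_rot: [-0.0, -0.05, 0.999, -0.0]
contact_force: [0.6, -0.5, -0.0]
grip_width: 0.0855
grasp_force: 0.0
```

Run:
```python
from fit import *
for n in ['wrist','top','scene']: snap(n,n[0]+'13')
s,r=st(); M=r.as_matrix(); print(s['ee_pos'],np.degrees(np.arctan2(M[1,1],M[0,1])))
tb=(-.005,.005,-.012,.012,.064,.112)
for c,x in zip('rg',[(.6759,-.0175),(.6855,-.122)]): print(c,fit(['w13'],c,tb,x,yaw=5.3))
cb=(-.0725,.0725,-.06,.06,0,.06)
print(fit(['t13'],'b',cb,(.472,-.3654,6.7)))
m=cmask('t13','y')[215:310,465:560]; v,u=np.where(m); print(m.sum(), u.mean()+465,v.mean()+215, proj('t13',(.5222,-.36,.07)))
```

```text
[ 0.64324995 -0.02443757  0.35018995] 95.58482652761786
r (array([ 0.6751, -0.0173]), np.float64(0.926))
g (array([ 0.6848, -0.1212]), np.float64(0.9))
(array([ 0.4727, -0.3672,  6.5982]), np.float64(0.775))
0 nan nan [510.35660949 243.09401024]<stdin>:8: RuntimeWarning: Mean of empty slice.
  ret = ret.dtype.type(ret / rcount)
```

Emit:
apply_moves --steps '[{"rx": 0, "ry": 0, "rz": 0, "dx": -0.0324, "dy": 0.004, "dz": 0, "claw": -1}, {"rx": 0, "ry": 0, "rz": 0, "dx": 0, "dy": 0, "dz": 0.04, "claw": -1}, {"rx": 0, "ry": 0, "rz": 0, "dx": 0, "dy": 0, "dz": 0.04, "claw": -1}, {"rx": 0, "ry": 0, "rz": 0, "dx": 0, "dy": 0, "dz": 0.0135, "claw": -1}, {"rx": 0, "ry": 0, "rz": 0, "dx": 0, "dy": 0, "dz": 0, "claw": 1}, {"rx": 0, "ry": 0, "rz": 0, "dx": 0, "dy": 0, "dz": 0, "claw": 1}, {"rx": 0, "ry": 0, "rz": 0, "dx": 0, "dy": 0, "dz": 0, "claw": 1}, {"rx": 0, "ry": 0, "rz": 0, "dx": 0, "dy": 0, "dz": 0, "claw": 1}]'

```text
clock: 35.88
ee_pos: [0.6755, -0.0168, 0.2597]
tcp_rot: [0.002, -0.049, 0.999, -0.0]
contact_force: [0.3, 0.2, 0.2]
grip_width: 0.0389
grasp_force: 0.0
```

Emit:
apply_moves --steps '[{"rx": 0, "ry": 0, "rz": 0, "dx": 0, "dy": 0, "dz": 0, "claw": 1}, {"rx": 0, "ry": 0, "rz": 0, "dx": 0, "dy": 0, "dz": 0, "claw": 1}, {"rx": 0, "ry": 0, "rz": 0, "dx": 0, "dy": 0, "dz": 0, "claw": 1}]'

```text
clock: 36.13
ee_pos: [0.6754, -0.0169, 0.259]
tcp_rot: [0.002, -0.049, 0.999, -0.001]
contact_force: [0.6, -4.5, 6.5]
grip_width: 0.0226
grasp_force: 58.7
```

Emit:
apply_moves --steps '[{"rx": 0, "ry": 0, "rz": 0, "dx": 0, "dy": 0, "dz": -0.007, "claw": 1}, {"rx": 0, "ry": 0, "rz": 0, "dx": 0, "dy": 0, "dz": -0.007, "claw": 1}, {"rx": 0, "ry": 0, "rz": 0, "dx": 0, "dy": 0, "dz": -0.006, "claw": 1}, {"rx": 0, "ry": 0, "rz": 0, "dx": 0, "dy": 0, "dz": 0, "claw": 1}, {"rx": 0, "ry": 0, "rz": 0, "dx": 0, "dy": 0, "dz": 0, "claw": 1}]'

```text
clock: 36.55
ee_pos: [0.6751, -0.0164, 0.2777]
tcp_rot: [0.001, -0.049, 0.999, 0.0]
contact_force: [2.3, -0.1, -0.2]
grip_width: 0.0228
grasp_force: 59.8
```

Emit:
apply_moves --steps '[{"rx": 0, "ry": 0, "rz": 0, "dx": 0, "dy": 0, "dz": -0.0015, "claw": 1}, {"rx": 0, "ry": 0, "rz": 0, "dx": -0.003, "dy": 0, "dz": 0, "claw": 1}, {"rx": 0, "ry": 0, "rz": 0, "dx": -0.003, "dy": 0, "dz": 0, "claw": 1}, {"rx": 0, "ry": 0, "rz": 0, "dx": 0, "dy": 0, "dz": 0, "claw": 1}]'

```text
clock: 36.88
ee_pos: [0.6814, -0.0158, 0.278]
tcp_rot: [-0.0, -0.049, 0.999, 0.0]
contact_force: [-0.3, 0.1, -0.7]
grip_width: 0.0228
grasp_force: 59.7
```

Emit:
apply_moves --steps '[{"rx": 0, "ry": 0, "rz": 0, "dx": -0.004, "dy": 0, "dz": 0, "claw": 1}, {"rx": 0, "ry": 0, "rz": 0, "dx": 0, "dy": 0, "dz": 0, "claw": 1}]'

```text
clock: 37.05
ee_pos: [0.6855, -0.0155, 0.2781]
tcp_rot: [-0.0, -0.049, 0.999, 0.0]
contact_force: [0.8, -0.2, -1.0]
grip_width: 0.0228
grasp_force: 59.7
```

Emit:
apply_moves --steps '[{"rx": 0, "ry": 0, "rz": 0, "dx": -0.004, "dy": 0, "dz": 0, "claw": 1}, {"rx": 0, "ry": 0, "rz": 0, "dx": -0.004, "dy": 0, "dz": 0, "claw": 1}, {"rx": 0, "ry": 0, "rz": 0, "dx": -0.008, "dy": 0, "dz": 0, "claw": 1}, {"rx": 0, "ry": 0, "rz": 0, "dx": 0, "dy": 0, "dz": 0, "claw": 1}]'

```text
clock: 37.38
ee_pos: [0.702, -0.0139, 0.2782]
tcp_rot: [0.0, -0.049, 0.999, 0.0]
contact_force: [0.2, -0.3, -1.1]
grip_width: 0.0226
grasp_force: 59.7
```

Emit:
apply_moves --steps '[{"rx": 0, "ry": 0, "rz": 0, "dx": 0, "dy": 0, "dz": -0.03, "claw": 1}, {"rx": 0, "ry": 0, "rz": 0, "dx": 0, "dy": 0, "dz": -0.032, "claw": 1}, {"rx": 0, "ry": 0, "rz": 0, "dx": 0, "dy": 0, "dz": -0.032, "claw": 1}, {"rx": 0, "ry": 0, "rz": 0, "dx": 0, "dy": 0, "dz": -0.028, "claw": 1}, {"rx": 0, "ry": 0, "rz": 0, "dx": 0.0247, "dy": -0.0285, "dz": 0, "claw": 1}, {"rx": 0, "ry": 0, "rz": 0, "dx": 0.0247, "dy": -0.0285, "dz": 0, "claw": 1}, {"rx": 0, "ry": 0, "rz": 0, "dx": 0.0247, "dy": -0.0285, "dz": 0, "claw": 1}, {"rx": 0, "ry": 0, "rz": 0, "dx": 0.0247, "dy": -0.0285, "dz": 0, "claw": 1}]'

```text
clock: 38.05
ee_pos: [0.6128, -0.138, 0.4003]
tcp_rot: [0.0, -0.049, 0.999, -0.0]
contact_force: [-0.3, -1.9, -0.6]
grip_width: 0.0228
grasp_force: 59.7
```

Emit:
apply_moves --steps '[{"rx": 0, "ry": 0, "rz": 0, "dx": 0.0247, "dy": -0.0285, "dz": 0, "claw": 1}, {"rx": 0, "ry": 0, "rz": 0, "dx": 0.0247, "dy": -0.0285, "dz": 0, "claw": 1}, {"rx": 0, "ry": 0, "rz": 0, "dx": 0.0247, "dy": -0.0285, "dz": 0, "claw": 1}, {"rx": 0, "ry": 0, "rz": 0, "dx": 0.0247, "dy": -0.0285, "dz": 0, "claw": 1}, {"rx": 0, "ry": 0, "rz": 0, "dx": 0.0247, "dy": -0.0285, "dz": 0, "claw": 1}, {"rx": 0, "ry": 0, "rz": -1, "dx": 0, "dy": 0, "dz": 0, "claw": 1}, {"rx": 0, "ry": 0, "rz": 0, "dx": 0, "dy": 0, "dz": 0, "claw": 1}, {"rx": 0, "ry": 0, "rz": 0, "dx": 0, "dy": 0, "dz": 0, "claw": 1}]'

```text
clock: 38.72
ee_pos: [0.505, -0.291, 0.4004]
tcp_rot: [0.0, -0.057, 0.998, 0.0]
contact_force: [0.3, -0.4, -1.1]
grip_width: 0.0226
grasp_force: 59.7
```

Run:
```python
from fit import *
for n in ['wrist','top']: snap(n,n[0]+'14')
s,r=st(); M=r.as_matrix(); print(s['ee_pos'],np.degrees(np.arctan2(M[1,1],M[0,1])),s['grip_width'])
cb=(-.0725,.0725,-.06,.06,0,.06)
print(fit(['w14'],'b',cb,(.4725,-.366,6.5)))
tb=(-.005,.005,-.012,.012,.044,.097)
print(fit(['w14'],'y',tb,(.5222,-.36),yaw=6.5))
```

```text
[ 0.50546339 -0.2903154   0.4003317 ] 96.66136281979128 0.022731140290857904
(array([ 0.4719, -0.3655,  5.3972]), np.float64(0.662))
(array([ 0.5318, -0.3562]), np.float64(0.067))
```

Emit:
apply_moves --steps '[{"rx": 0, "ry": 0, "rz": 0, "dx": 0.0188, "dy": -0.0359, "dz": 0, "claw": 1}, {"rx": 0, "ry": 0, "rz": 0, "dx": 0.0188, "dy": -0.0359, "dz": 0, "claw": 1}, {"rx": 0, "ry": 0, "rz": 0, "dx": 0, "dy": 0, "dz": 0, "claw": 1}, {"rx": 0, "ry": 0, "rz": 0, "dx": 0, "dy": 0, "dz": 0.035, "claw": 1}, {"rx": 0, "ry": 0, "rz": 0, "dx": 0, "dy": 0, "dz": 0.035, "claw": 1}, {"rx": 0, "ry": 0, "rz": 0, "dx": 0, "dy": 0, "dz": 0.02, "claw": 1}, {"rx": 0, "ry": 0, "rz": 0, "dx": 0, "dy": 0, "dz": 0, "claw": 1}]'

```text
clock: 39.4
ee_pos: [0.4759, -0.3655, 0.3051]
tcp_rot: [-0.003, -0.058, 0.998, 0.002]
contact_force: [-0.8, 0.1, -2.0]
grip_width: 0.0231
grasp_force: 59.8
```

Emit:
apply_moves --steps '[{"rx": 0, "ry": 0, "rz": 0, "dx": 0, "dy": 0, "dz": 0.015, "claw": 1}, {"rx": 0, "ry": 0, "rz": 0, "dx": 0, "dy": 0, "dz": 0.015, "claw": 1}, {"rx": 0, "ry": 0, "rz": 0, "dx": 0, "dy": 0, "dz": 0.015, "claw": 1}, {"rx": 0, "ry": 0, "rz": 0, "dx": 0, "dy": 0, "dz": 0.015, "claw": 1}, {"rx": 0, "ry": 0, "rz": 0, "dx": 0, "dy": 0, "dz": 0, "claw": 1}, {"rx": 0, "ry": 0, "rz": 0, "dx": 0, "dy": 0, "dz": 0, "claw": 1}]'

```text
clock: 39.9
ee_pos: [0.4765, -0.3664, 0.2514]
tcp_rot: [0.0, -0.058, 0.998, -0.0]
contact_force: [1.0, -0.3, -0.6]
grip_width: 0.0226
grasp_force: 59.8
```

Emit:
apply_moves --steps '[{"rx": 0, "ry": 0, "rz": 0, "dx": 0, "dy": 0, "dz": 0.003, "claw": 1}, {"rx": 0, "ry": 0, "rz": 0, "dx": 0, "dy": 0, "dz": 0, "claw": 1}]'

```text
clock: 40.07
ee_pos: [0.4762, -0.3667, 0.2485]
tcp_rot: [0.001, -0.058, 0.998, -0.001]
contact_force: [0.6, 0.9, -1.4]
grip_width: 0.0229
grasp_force: 59.8
```

Emit:
apply_moves --steps '[{"rx": 0, "ry": 0, "rz": 0, "dx": 0, "dy": 0, "dz": 0.0035, "claw": 1}, {"rx": 0, "ry": 0, "rz": 0, "dx": 0, "dy": 0, "dz": 0, "claw": 1}]'

```text
clock: 40.23
ee_pos: [0.476, -0.3668, 0.2445]
tcp_rot: [0.001, -0.058, 0.998, -0.001]
contact_force: [1.1, 1.1, 0.5]
grip_width: 0.0227
grasp_force: 60.0
```

Emit:
apply_moves --steps '[{"rx": 0, "ry": 0, "rz": 0, "dx": 0, "dy": 0, "dz": 0.0005, "claw": 0}, {"rx": 0, "ry": 0, "rz": 0, "dx": 0, "dy": 0, "dz": 0, "claw": 0}, {"rx": 0, "ry": 0, "rz": 0, "dx": 0, "dy": 0, "dz": 0, "claw": -0.2}, {"rx": 0, "ry": 0, "rz": 0, "dx": 0, "dy": 0, "dz": 0, "claw": -0.2}, {"rx": 0, "ry": 0, "rz": 0, "dx": 0, "dy": 0, "dz": -0.03, "claw": -0.2}, {"rx": 0, "ry": 0, "rz": 0, "dx": 0, "dy": 0, "dz": -0.04, "claw": -1}, {"rx": 0, "ry": 0, "rz": 0, "dx": 0, "dy": 0, "dz": -0.04, "claw": -1}, {"rx": 0, "ry": 0, "rz": 0, "dx": 0, "dy": 0, "dz": 0, "claw": -1}]'

```text
clock: 40.9
ee_pos: [0.4762, -0.367, 0.362]
tcp_rot: [0.004, -0.058, 0.998, -0.003]
contact_force: [0.4, -0.5, 2.6]
grip_width: 0.0842
grasp_force: 0.0
```

Emit:
apply_moves --steps '[{"rx": 0, "ry": 0, "rz": 0, "dx": -0.0254, "dy": 0.0279, "dz": 0, "claw": -1}, {"rx": 0, "ry": 0, "rz": 0, "dx": -0.0254, "dy": 0.0279, "dz": 0, "claw": -1}, {"rx": 0, "ry": 0, "rz": 0, "dx": -0.0254, "dy": 0.0279, "dz": 0, "claw": -1}, {"rx": 0, "ry": 0, "rz": 0, "dx": -0.0254, "dy": 0.0279, "dz": 0, "claw": -1}, {"rx": 0, "ry": 0, "rz": 0, "dx": -0.0254, "dy": 0.0279, "dz": 0, "claw": -1}, {"rx": 0, "ry": 0, "rz": 0, "dx": -0.0254, "dy": 0.0279, "dz": 0, "claw": -1}, {"rx": 0, "ry": 0, "rz": 0, "dx": -0.0254, "dy": 0.0279, "dz": 0, "claw": -1}, {"rx": 0, "ry": 0, "rz": 0, "dx": -0.0254, "dy": 0.0279, "dz": 0, "claw": -1}]'

```text
clock: 41.57
ee_pos: [0.6527, -0.1197, 0.3532]
tcp_rot: [0.0, -0.058, 0.998, -0.0]
contact_force: [0.3, -1.5, -0.1]
grip_width: 0.0853
grasp_force: 0.0
```

Emit:
apply_moves --steps '[{"rx": 0, "ry": 0, "rz": 1, "dx": 0, "dy": 0, "dz": 0, "claw": -1}, {"rx": 0, "ry": 0, "rz": 0, "dx": 0, "dy": 0, "dz": 0, "claw": -1}, {"rx": 0, "ry": 0, "rz": 0, "dx": 0, "dy": 0, "dz": 0, "claw": -1}]'

```text
clock: 41.82
ee_pos: [0.6518, -0.1216, 0.353]
tcp_rot: [-0.0, -0.05, 0.999, -0.0]
contact_force: [0.6, -0.0, -0.1]
grip_width: 0.0854
grasp_force: 0.0
```

Run:
```python
from fit import *
for n in ['wrist','top','scene']: snap(n,n[0]+'15')
s,r=st(); M=r.as_matrix(); print(s['ee_pos'],np.degrees(np.arctan2(M[1,1],M[0,1])))
tb=(-.005,.005,-.012,.012,.064,.112)
print(fit(['w15'],'g',tb,(.685,-.122),yaw=5.3))
cb=(-.0725,.0725,-.06,.06,0,.06)
print(fit(['t15'],'b',cb,(.472,-.3654,6.7)))
tb=(-.005,.005,-.012,.012,.044,.097)
print('red in caddy top',fit(['t15'],'r',tb,(.4765,-.366),yaw=6.5))
```

```text
[ 0.65142721 -0.12247765  0.35340563] 95.57566071930144
(array([ 0.6855, -0.1217]), np.float64(0.91))
(array([ 0.4725, -0.3671,  6.3213]), np.float64(0.613))
red in caddy top (array([ 0.4901, -0.3626]), np.float64(0.671))
```

Emit:
apply_moves --steps '[{"rx": 0, "ry": 0, "rz": 0, "dx": -0.034, "dy": -0.0025, "dz": 0, "claw": -1}, {"rx": 0, "ry": 0, "rz": 0, "dx": 0, "dy": 0, "dz": 0.04, "claw": -1}, {"rx": 0, "ry": 0, "rz": 0, "dx": 0, "dy": 0, "dz": 0.04, "claw": -1}, {"rx": 0, "ry": 0, "rz": 0, "dx": 0, "dy": 0, "dz": 0.016, "claw": -1}, {"rx": 0, "ry": 0, "rz": 0, "dx": 0, "dy": 0, "dz": 0, "claw": 1}, {"rx": 0, "ry": 0, "rz": 0, "dx": 0, "dy": 0, "dz": 0, "claw": 1}, {"rx": 0, "ry": 0, "rz": 0, "dx": 0, "dy": 0, "dz": 0, "claw": 1}, {"rx": 0, "ry": 0, "rz": 0, "dx": 0, "dy": 0, "dz": 0, "claw": 1}]'

```text
clock: 42.63
ee_pos: [0.6862, -0.1211, 0.26]
tcp_rot: [0.002, -0.049, 0.999, -0.0]
contact_force: [-0.4, 0.1, -0.2]
grip_width: 0.0388
grasp_force: 0.0
```

Emit:
apply_moves --steps '[{"rx": 0, "ry": 0, "rz": 0, "dx": 0, "dy": 0, "dz": 0, "claw": 1}, {"rx": 0, "ry": 0, "rz": 0, "dx": 0, "dy": 0, "dz": 0, "claw": 1}, {"rx": 0, "ry": 0, "rz": 0, "dx": 0, "dy": 0, "dz": 0, "claw": 1}]'

```text
clock: 42.88
ee_pos: [0.6863, -0.1212, 0.2595]
tcp_rot: [0.002, -0.049, 0.999, -0.001]
contact_force: [0.7, -5.3, 7.1]
grip_width: 0.0227
grasp_force: 59.0
```

Emit:
apply_moves --steps '[{"rx": 0, "ry": 0, "rz": 0, "dx": 0, "dy": 0, "dz": -0.007, "claw": 1}, {"rx": 0, "ry": 0, "rz": 0, "dx": 0, "dy": 0, "dz": -0.007, "claw": 1}, {"rx": 0, "ry": 0, "rz": 0, "dx": 0, "dy": 0, "dz": -0.007, "claw": 1}, {"rx": 0, "ry": 0, "rz": 0, "dx": 0, "dy": 0, "dz": 0, "claw": 1}, {"rx": 0, "ry": 0, "rz": 0, "dx": 0, "dy": 0, "dz": 0, "claw": 1}]'

```text
clock: 43.3
ee_pos: [0.6861, -0.1206, 0.2792]
tcp_rot: [0.001, -0.049, 0.999, -0.0]
contact_force: [1.9, -0.4, 0.5]
grip_width: 0.0227
grasp_force: 60.0
```

Emit:
apply_moves --steps '[{"rx": 0, "ry": 0, "rz": 0, "dx": 0, "dy": 0, "dz": -0.0008, "claw": 1}, {"rx": 0, "ry": 0, "rz": 0, "dx": -0.003, "dy": 0, "dz": 0, "claw": 1}, {"rx": 0, "ry": 0, "rz": 0, "dx": -0.003, "dy": 0, "dz": 0, "claw": 1}, {"rx": 0, "ry": 0, "rz": 0, "dx": 0, "dy": 0, "dz": 0, "claw": 1}]'

```text
clock: 43.63
ee_pos: [0.6924, -0.1199, 0.2787]
tcp_rot: [-0.0, -0.049, 0.999, 0.0]
contact_force: [-0.2, 0.4, -1.0]
grip_width: 0.0226
grasp_force: 59.9
```

Emit:
apply_moves --steps '[{"rx": 0, "ry": 0, "rz": 0, "dx": -0.004, "dy": 0, "dz": 0, "claw": 1}, {"rx": 0, "ry": 0, "rz": 0, "dx": 0, "dy": 0, "dz": 0, "claw": 1}]'

```text
clock: 43.8
ee_pos: [0.6964, -0.1196, 0.2788]
tcp_rot: [-0.0, -0.049, 0.999, 0.0]
contact_force: [-1.1, -0.6, -1.3]
grip_width: 0.0229
grasp_force: 59.9
```

Emit:
apply_moves --steps '[{"rx": 0, "ry": 0, "rz": 0, "dx": -0.004, "dy": 0, "dz": 0, "claw": 1}, {"rx": 0, "ry": 0, "rz": 0, "dx": -0.004, "dy": 0, "dz": 0, "claw": 1}, {"rx": 0, "ry": 0, "rz": 0, "dx": -0.008, "dy": 0, "dz": 0, "claw": 1}, {"rx": 0, "ry": 0, "rz": 0, "dx": 0, "dy": 0, "dz": 0, "claw": 1}]'

```text
clock: 44.13
ee_pos: [0.7129, -0.118, 0.279]
tcp_rot: [0.0, -0.049, 0.999, 0.0]
contact_force: [-0.1, 0.1, -1.0]
grip_width: 0.0224
grasp_force: 59.9
```

Emit:
apply_moves --steps '[{"rx": 0, "ry": 0, "rz": 0, "dx": 0, "dy": 0, "dz": -0.03, "claw": 1}, {"rx": 0, "ry": 0, "rz": 0, "dx": 0, "dy": 0, "dz": -0.032, "claw": 1}, {"rx": 0, "ry": 0, "rz": 0, "dx": 0, "dy": 0, "dz": -0.032, "claw": 1}, {"rx": 0, "ry": 0, "rz": 0, "dx": 0, "dy": 0, "dz": -0.028, "claw": 1}, {"rx": 0, "ry": 0, "rz": 0, "dx": 0.0337, "dy": -0.0191, "dz": 0, "claw": 1}, {"rx": 0, "ry": 0, "rz": 0, "dx": 0.0337, "dy": -0.0191, "dz": 0, "claw": 1}, {"rx": 0, "ry": 0, "rz": 0, "dx": 0.0337, "dy": -0.0191, "dz": 0, "claw": 1}, {"rx": 0, "ry": 0, "rz": 0, "dx": 0.0337, "dy": -0.0191, "dz": 0, "claw": 1}]'

```text
clock: 44.8
ee_pos: [0.5839, -0.2079, 0.4011]
tcp_rot: [-0.0, -0.049, 0.999, -0.0]
contact_force: [-0.7, -0.6, 0.1]
grip_width: 0.0229
grasp_force: 60.0
```

Emit:
apply_moves --steps '[{"rx": 0, "ry": 0, "rz": 0, "dx": 0.0337, "dy": -0.0191, "dz": 0, "claw": 1}, {"rx": 0, "ry": 0, "rz": 0, "dx": 0.0337, "dy": -0.0191, "dz": 0, "claw": 1}, {"rx": 0, "ry": 0, "rz": 0, "dx": 0.0337, "dy": -0.0191, "dz": 0, "claw": 1}, {"rx": 0, "ry": 0, "rz": 0, "dx": 0.0337, "dy": -0.0191, "dz": 0, "claw": 1}, {"rx": 0, "ry": 0, "rz": -1, "dx": 0, "dy": 0, "dz": 0, "claw": 1}, {"rx": 0, "ry": 0, "rz": 0, "dx": 0, "dy": 0, "dz": 0, "claw": 1}, {"rx": 0, "ry": 0, "rz": 0, "dx": 0, "dy": 0, "dz": 0, "claw": 1}]'

```text
clock: 45.38
ee_pos: [0.4586, -0.2967, 0.4014]
tcp_rot: [0.0, -0.057, 0.998, -0.0]
contact_force: [0.2, 0.9, -0.1]
grip_width: 0.0229
grasp_force: 59.9
```

Run:
```python
from fit import *
for n in ['wrist','top']: snap(n,n[0]+'16')
s,r=st(); M=r.as_matrix(); print(s['ee_pos'],np.degrees(np.arctan2(M[1,1],M[0,1])),s['grip_width'],s['q'])
cb=(-.0725,.0725,-.06,.06,0,.06)
print(fit(['w16'],'b',cb,(.4725,-.366,6.5)))
```

```text
[ 0.4592879  -0.29615443  0.40099577] 96.65912515483843 0.02256700284942977 [-6.19434262e-01 -1.64613430e-01  1.72315091e+00  1.70900221e-04
  1.58326626e+00 -2.30645214e+00]
(array([ 0.472 , -0.3656,  5.5406]), np.float64(0.448))
```

Emit:
apply_moves --steps '[{"rx": 0, "ry": 0, "rz": 0, "dx": 0.0189, "dy": -0.0354, "dz": 0, "claw": 1}, {"rx": 0, "ry": 0, "rz": 0, "dx": 0.0189, "dy": -0.0355, "dz": 0, "claw": 1}, {"rx": 0, "ry": 0, "rz": 0, "dx": 0, "dy": 0, "dz": 0, "claw": 1}, {"rx": 0, "ry": 0, "rz": 0, "dx": 0, "dy": 0, "dz": 0.035, "claw": 1}, {"rx": 0, "ry": 0, "rz": 0, "dx": 0, "dy": 0, "dz": 0.035, "claw": 1}, {"rx": 0, "ry": 0, "rz": 0, "dx": 0, "dy": 0, "dz": 0.02, "claw": 1}, {"rx": 0, "ry": 0, "rz": 0, "dx": 0, "dy": 0, "dz": 0, "claw": 1}]'

```text
clock: 46.07
ee_pos: [0.4294, -0.3704, 0.3059]
tcp_rot: [-0.002, -0.058, 0.998, 0.003]
contact_force: [0.2, 0.2, -1.7]
grip_width: 0.0224
grasp_force: 60.0
```

Emit:
apply_moves --steps '[{"rx": 0, "ry": 0, "rz": 0, "dx": 0, "dy": 0, "dz": 0.015, "claw": 1}, {"rx": 0, "ry": 0, "rz": 0, "dx": 0, "dy": 0, "dz": 0.015, "claw": 1}, {"rx": 0, "ry": 0, "rz": 0, "dx": 0, "dy": 0, "dz": 0.015, "claw": 1}, {"rx": 0, "ry": 0, "rz": 0, "dx": 0, "dy": 0, "dz": 0.015, "claw": 1}, {"rx": 0, "ry": 0, "rz": 0, "dx": 0, "dy": 0, "dz": 0.003, "claw": 1}, {"rx": 0, "ry": 0, "rz": 0, "dx": 0, "dy": 0, "dz": 0, "claw": 1}, {"rx": 0, "ry": 0, "rz": 0, "dx": 0, "dy": 0, "dz": 0, "claw": 1}]'

```text
clock: 46.65
ee_pos: [0.4298, -0.3714, 0.2496]
tcp_rot: [0.0, -0.058, 0.998, -0.0]
contact_force: [0.4, -0.8, -0.5]
grip_width: 0.0226
grasp_force: 60.0
```

Emit:
apply_moves --steps '[{"rx": 0, "ry": 0, "rz": 0, "dx": 0, "dy": 0, "dz": 0.0035, "claw": 1}, {"rx": 0, "ry": 0, "rz": 0, "dx": 0, "dy": 0, "dz": 0, "claw": 1}]'

```text
clock: 46.82
ee_pos: [0.4294, -0.3714, 0.2452]
tcp_rot: [0.0, -0.058, 0.998, -0.0]
contact_force: [0.9, 0.7, -0.8]
grip_width: 0.0228
grasp_force: 60.0
```

Floor contact should be at about 0.2445, so I'll release and retreat towards the robot for the final look.

Emit:
apply_moves --steps '[{"rx": 0, "ry": 0, "rz": 0, "dx": 0, "dy": 0, "dz": 0.001, "claw": 1}, {"rx": 0, "ry": 0, "rz": 0, "dx": 0, "dy": 0, "dz": 0, "claw": 0}, {"rx": 0, "ry": 0, "rz": 0, "dx": 0, "dy": 0, "dz": 0, "claw": -0.2}, {"rx": 0, "ry": 0, "rz": 0, "dx": 0, "dy": 0, "dz": 0, "claw": -0.2}, {"rx": 0, "ry": 0, "rz": 0, "dx": 0, "dy": 0, "dz": -0.03, "claw": -0.2}, {"rx": 0, "ry": 0, "rz": 0, "dx": 0, "dy": 0, "dz": -0.04, "claw": -1}, {"rx": 0, "ry": 0, "rz": 0, "dx": 0, "dy": 0, "dz": -0.04, "claw": -1}, {"rx": 0, "ry": 0, "rz": 0, "dx": 0, "dy": 0, "dz": -0.04, "claw": -1}]'

```text
clock: 47.48
ee_pos: [0.4289, -0.3712, 0.3954]
tcp_rot: [-0.0, -0.058, 0.998, 0.0]
contact_force: [0.3, -0.8, -0.9]
grip_width: 0.0844
grasp_force: 0.0
```

Emit:
apply_moves --steps '[{"rx": 0, "ry": 0, "rz": 0, "dx": -0.01, "dy": 0.04, "dz": 0, "claw": -1}, {"rx": 0, "ry": 0, "rz": 0, "dx": -0.01, "dy": 0.04, "dz": 0, "claw": -1}, {"rx": 0, "ry": 0, "rz": 0, "dx": -0.01, "dy": 0.04, "dz": 0, "claw": -1}, {"rx": 0, "ry": 0, "rz": 0, "dx": -0.01, "dy": 0.04, "dz": 0, "claw": -1}, {"rx": 0, "ry": 0, "rz": 0, "dx": -0.01, "dy": 0.04, "dz": 0, "claw": -1}, {"rx": 0, "ry": 0, "rz": 0, "dx": -0.01, "dy": 0.04, "dz": 0, "claw": -1}, {"rx": 0, "ry": 0, "rz": 0, "dx": -0.01, "dy": 0.04, "dz": 0, "claw": -1}, {"rx": 0, "ry": 0, "rz": 0, "dx": 0, "dy": 0, "dz": 0, "claw": -1}]'

```text
clock: 48.15
ee_pos: [0.4666, -0.0799, 0.394]
tcp_rot: [0.001, -0.06, 0.998, 0.001]
contact_force: [0.5, -0.7, 0.7]
grip_width: 0.0853
grasp_force: 0.0
```

Run:
```python
from h import *
t=snap('top','t17')['pixels'][:,:,::-1]; c=snap('scene','s17')['pixels'][:,:,::-1]
o=np.zeros((600,800,3),np.uint8)
o[:300,:400]=cv2.resize(t[220:310,460:580],(400,300),interpolation=cv2.INTER_CUBIC); o[:300,400:]=cv2.resize(t[130:340,110:390],(400,300))
o[300:,:400]=cv2.resize(c[225:330,100:240],(400,300)); o[300:,400:]=cv2.resize(c[150:360,100:380],(400,300))
cv2.imwrite('pics/m17.png',o)
```

```text
(no output)
```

View pics/m17.png

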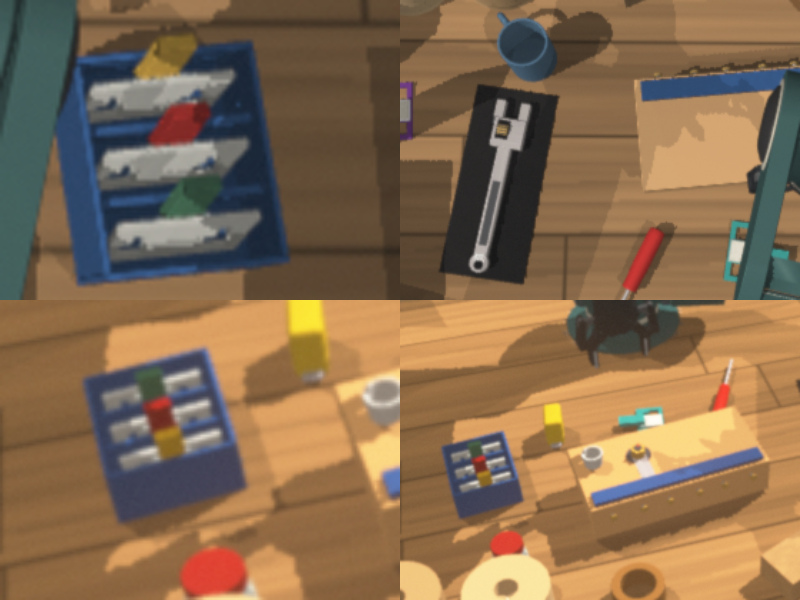

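The last picture shows all three holders standing in the caddy (top-left panel, around x 90–260, y 40–250), the wrench flat mid-mat, and the bystanders untouched.

```bash
python3 -c "
from bench import manip; print(manip.hand_in())"
```

```text
the job is handed in; nothing more can be done
None
```

The job is handed in, though it returned no verdict: the nut was turned to its stop with the wrench, the rail drew back about 12.5 mm, all three holders stand in the caddy, the wrench lies flat near the middle of its mat, and the last picture showed no bystander knocked over or pushed aside.

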